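Clip a padlock side plate into the bench fixture

ROBOT

A 6-joint arm with a two-finger parallel gripper is mounted at the origin on the work surface. World frame = base frame: x ahead of the robot, y to its left, z up, the work surface at z = 0. Lengths are in mm, angles in rad, forces in N, time in s.
With the tool pointing down it reaches from about 275 to 750 mm from the base axis. Payload 10.2 kg.
Tool frame: the origin (TCP) lies at the very end of the fingers, on their centre line; the grasp point (between the pads) lies 19 mm behind it (ctrl.pinch_z is the distance from the TCP to the grasp point, in mm); y points along the fingers, z is the direction in which the jaws open and shut, and the axes are right-handed (so a half turn about y gives the same grasp; the last joint's range is limited). The gripper opens to 85 mm and grips with 20 to 120 N. Pads are 22 mm wide; open, the fingers measure 114 mm over their backs; the gripper's body (76 mm by 85 mm) begins 54 mm behind the grasp point. The pads swing forward as they close: fully open they stand 13 mm farther back than shut.
Start: joints at [1.027, 0.313, 1.498, -0, 1.331, -0.223], TCP at [165.559, 498.218, 198.094] pointing down, gripper open.
Joint ranges: [-2.94, 2.94], [-0.97, 2.17], [0.19, 2.56], [-1.23, 4.37], [0.02, 3.11], [-2.88, 2.88]. Speed limits (rad/s): [2.39, 2.39, 3.01, 3.14, 3.14, 3.14].

INTERFACE

Orientations are given as a unit quaternion [w, x, y, z].
In Python, from rig import sense, eyes, ctrl gives the robot as it stands. The module is installed in compiled form; this text tells all that it offers.
- The arm moves only by the shell command python3 -m handwheel 'ROWS' [FORCE]. ROWS is JSON, a list of rows, each an object of numbers: "grip": the finger opening in mm, from 0 to 85.4; "tx", "ty", "tz": the shift along the tool's x, y, z in mm; "wx", "wy", "wz": the turn, a rotation vector about the tool's x, y, z in rad. In form: [{"grip": .., "tx": .., "ty": .., "tz": .., "wx": .., "wy": .., "wz": ..}, ...]. A call has 1 to 10 rows; each row shifts and turns the commanded pose from where the row before left it, along the tool's axes as they then stand; what a row does not reach is not made up. A row lasts 1/12 s, in which the tool goes at most 41.7 mm and 7.16 degrees, less where a joint would pass 70% of its speed; a pose out of reach is approached as far as the arm can. A call is refused whole if a number of a shift passes 41.7 or a number of a turn 0.125, either way. A call with a gripper value outside its range is refused whole. The fingers move at their own pace and stop on an object; FORCE is the grip in N (left out, the last holds). Time passes only in rows, so rows that do not move let the fingers close. It gives the time, the measured TCP pose, the force and the opening at its end, in the units of the state.
- sense(): the state, without advancing time (a new reading comes with each control period).
- eyes.capture(name): name is "side" or "top"; returns a dict with "pixels" (400x640x3 uint8, red, green, blue), "mtx" (3x3 intrinsics, pixels), "R" (3x3) and "t" (3): a world point X has camera coordinates R X + t. Camera axes: x right, y down, z forward; pixel columns grow to the right and rows downward; lengths in mm; the calibration is good to about 2 mm. A picture is of the moment at which its call begins. There is no depth.
- ctrl.finish_job(): hands the job in, once; it reports no verdict.
The state is a dict: "time_s": time; "joints": joint angles; "dq": joint speeds; "tau": joint torques, N m; "eef_pos": TCP position; "ee_rot": TCP orientation; "force": force on the tool from outside, world axes, zero at the start; "wrist_torque": the same for the moment, N m; "grip_width": opening from 0.0 (shut) to 1.0 (fully open).
Only numpy, scipy, OpenCV 4.12 (cv2) and the standard library are available. Lean on these libraries where they do the work, as an engineer would, in place of code of your own. Each camera call takes 0.05 s, during which the arm holds its last target.

TASK

First stand the toppled blue plug follower upright on its bronze foot, wholly on the green disc, and let go of it. Then lift the spring clip of the fixture so that it snaps up, slide the flat steel plate along the bench, without ever lifting it, through the flared mouth and under the raised clip until its leading edge rests against the red stop, and only then lower the clip so that it grips the plate. Leave the padlock, the hex key and the bronze bushing where they are.

Things in the scene. Friction and masses are not known exactly. Their poses are not given: they have to be found in the camera images.
- fixture: Fixed grey clip fixture with no floor (the plate slides on the bench, z = 0). Origin: on the bench, mid lane. The plate slides in along its +y axis; x is across the lane, the clip is hinged on the -x side. Two straight rails, 12 mm thick, 16 mm high, inner faces at x = -33 and +33 mm, from y = -20 to +60 mm; flared wings from there to y = -45 mm; stop beyond.
- stop_face (a point): Centre of the face of the red stop (16 mm high), at fixture x = 0, y = 60 mm. A plate lying against it has its centre at fixture y = +5 mm and its trailing edge at y = -50 mm, just outside the wings.
- lane_mouth (a point): Middle of the lane's flared mouth on the bench, at fixture x = 0, y = -45 mm. Two 12 mm high wings flare outward by about 30 degrees from the rails' ends to here, where the mouth is about 98 mm wide inside.
- clip_hinge (a point): The clip's hinge pin, parallel to the fixture's y axis, at fixture x = -80, y = 25, z = 32 mm. Hinge block to 38 mm high.
- clip (a joint): Angle of the spring clip (rad). 0 = down, nose 2 mm above the bench (the plate cannot be forced under it); about 0.08 when it grips the plate; 0.7 = fully up, nose about 60 mm up. Over-centre spring: below 0.35 it snaps down, above 0.35 it snaps up and stays by itself. Pressing the yellow tail down (about 5 to 9 N) raises the nose; pressing the arm down lowers it.
- clip_tail (a point): Point on top of the clip's yellow thumb tail, near its free end. The tail, 40 mm wide (along fixture y), slopes up at 40 degrees from the hinge, away from the lane: clip down, this point is at fixture x = -120, y = 25, z = 69 mm; clip up, the tail is level and it is at x = -134, z = 35 mm. Press straight down here by about 25 mm and the clip passes its centre and snaps up.
- clip_arm (a point): Point on top of the clip's flat steel arm, 60 mm from the hinge pin towards the nose, 20 mm short of the nose. Arm 36 mm wide, 4 mm thick. With the clip down it is at fixture x = -20, y = 25, z = 34 mm; with the clip up at about x = -35, z = 72 mm. Pressed straight down by about 25 mm from there, the clip passes its centre and snaps down.
- clip_nose (a point): Underside of the rounded nose (10 mm thick, 36 mm wide) of the clip, which bears on the plate. At fixture x = 0, y = 25, z = 2 mm with the clip down.
- plate: Flat steel padlock side plate, 60 mm (its x) by 110 mm (its y) by 8 mm thick, 0.4 kg, with five dark holes, lying loose on the bench in front of the fixture's mouth, somewhat askew. Origin: centre of its underside; its y axis points roughly towards the fixture.
- follower: Blue plug follower, 95 mm long, about 0.44 kg: a 20 mm rod, 69 mm of it bare, its foot a hexagonal bronze bushing, 44 mm across flats, 26 mm high. Lies on a hexagon flat, rod level 22 mm above the bench, between plate and mouth, pointing any way. Origin: on the axis at half length; z axis from foot to free end. Heavy foot: held lightly near the rod's free end it swings foot down.
- follower_foot (a point): Centre of the underside of the follower's bronze foot, 47.5 mm from its origin.
- follower_top (a point): Centre of the free end of the follower's blue rod, 47.5 mm from its origin.
- disc: Green round disc fixed on the bench, 90 mm in diameter and 3 mm high, where the follower stands. Origin: centre of its underside.
- padlock: Laminated steel padlock lying flat, body 52 by 56 by 30 mm high, shackle towards its +y to 65 mm from the centre. Bystander. Origin: centre of the body's underside.
- hexkey: Chrome hex key lying flat, 10 mm thick, long leg 120 mm along its y, centred on the origin, short leg 40 mm to its -x from the -y end. Bystander, on the robot's side of the lane. Origin: on the bench under the long leg's middle.
- bushing: Loose round bronze bushing standing upright, 52 mm in diameter, 50 mm high. Bystander. Origin: centre of its underside.
- stand: Fixed wooden stand with six upright grooves, 46 (x) by 170 (y) by 60 mm high, cylinders in it to 74 mm. Origin: centre of its underside.
Not all that is in view belongs to the job. Leave any orange look-alike of the fixture alone.

How it is judged (in metres and radians):
On the way, in this order (a step that is already met when the one before it is completed fails the run):
1. the follower stands upright on the green disc, let go of (angle between follower's own z axis and vertical below 0.12 rad and horizontal distance between follower_foot and disc below 0.02 m and height (world z) of follower_foot between -0.005 and 0.008 m and contact force between follower and the fingers below 0.1 N and linear speed of follower below 0.05 m/s), for 0.2 s.
2. the clip is up while the plate is still outside it (value of joint clip above 0.45 rad and y of plate in the frame of fixture below -0.06 m), for 0.2 s.
3. the plate lies against the stop under the raised clip (y of plate in the frame of fixture between 0.001 and 0.009 m and x of plate in the frame of fixture between -0.006 and 0.006 m and angle between the y axis of plate and the y axis of fixture, either way round below 0.1 rad and height (world z) of plate below 0.004 m and value of joint clip above 0.4 rad), for 0.1 s.
At the end, for the whole second after the job is handed in: The plate lies flat between the rails against the stop (within 4 mm, square within 0.1 rad), the clip is down on it and presses on it, and the follower stands upright (within 0.12 rad) on its foot on the green disc, its foot's centre within 20 mm of the disc's centre; all at rest and released (y of plate in the frame of fixture between 0.001 and 0.009 m and x of plate in the frame of fixture between -0.006 and 0.006 m and angle between the y axis of plate and the y axis of fixture, either way round below 0.1 rad and height (world z) of plate below 0.004 m and angle between follower's own z axis and vertical below 0.12 rad and horizontal distance between follower_foot and disc below 0.02 m and height (world z) of follower_foot between -0.005 and 0.008 m and value of joint clip between 0.04 and 0.14 rad and contact force between clip and plate above 0.5 N and linear speed of each of plate, follower below 0.02 m/s); the robot touches nothing.
It fails at once if the plate is lifted off the bench (more than 20 mm) (height (world z) of plate above 0.02 m).
It fails at once if the padlock is shifted by more than 30 mm (distance of padlock from where it was at the start of the episode above 0.03 m).
It fails at once if the hexkey is shifted by more than 30 mm (distance of hexkey from where it was at the start of the episode above 0.03 m).
It fails at once if the bushing is shifted by more than 30 mm (distance of bushing from where it was at the start of the episode above 0.03 m).
It also fails if it takes over 72 s, if anything falls off the work surface, if the arm or the gripper's body presses on something with over 40 N, if the wrist force passes 120 N, or if a joint passes its speed limit or range.

## Working session

There is one attempt and no reset: what is moved stays moved. The work goes in short steps, Python scripts to look and compute and a shell command to move; the robot and the scene stay as the last step left them, time stands still between calls to the robot, and variables do not carry over. Pictures are saved under pics/ and viewed, and the job is handed in when it is done.

```bash
mkdir -p pics; python3 - <<'E'
from rig import sense, eyes, ctrl
import cv2, numpy as np
s=sense(); print(s, ctrl.pinch_z)
for n in ("top","side"):
    c=eyes.capture(n); cv2.imwrite(f"pics/{n}0.png",c["pixels"][:,:,::-1]); 
    print(n,np.array(c["mtx"]).round(1).tolist(),np.array(c["R"]).round(4).tolist(),np.array(c["t"]).round(1).tolist())
E
```

```text
{'time_s': 0.0, 'joints': array([ 1.02656688e+00,  3.13469579e-01,  1.49844655e+00, -1.54598242e-05,
        1.33100604e+00, -2.23388119e-01]), 'dq': array([ 4.20270857e-05, -2.56986074e-03,  1.19827539e-04, -1.15863564e-03,
       -1.41674818e-03, -1.54681179e-03]), 'tau': array([-1.67985195e-04, -4.12262607e+01, -2.59742260e+01, -1.91755475e-04,
        4.12581110e-03,  9.03401258e-06]), 'eef_pos': array([165.41429597, 497.93817773, 197.52152557]), 'ee_rot': array([-0.69758986,  0.69846555, -0.11311841,  0.11277623]), 'force': array([ 0.62300705, -0.17794878, -0.29160245]), 'wrist_torque': array([0.0147234 , 0.03815386, 0.00807609]), 'grip_width': 1.0006066501581823} 18.700000000000003
top [[481.0, 0.0, 323.2], [0.0, 481.0, 197.1], [0.0, 0.0, 1.0]] [[0.0125, -0.9998, -0.0174], [-0.9979, -0.0114, -0.0635], [0.0633, 0.0181, -0.9978]] [-33.5, 574.2, 1206.4]
side [[476.8, 0.0, 323.5], [0.0, 476.8, 201.1], [0.0, 0.0, 1.0]] [[0.969, -0.2459, 0.023], [-0.1349, -0.6049, -0.7848], [0.2069, 0.7574, -0.6193]] [-568.4, 125.7, 1215.4]
```

View pics/top0.png

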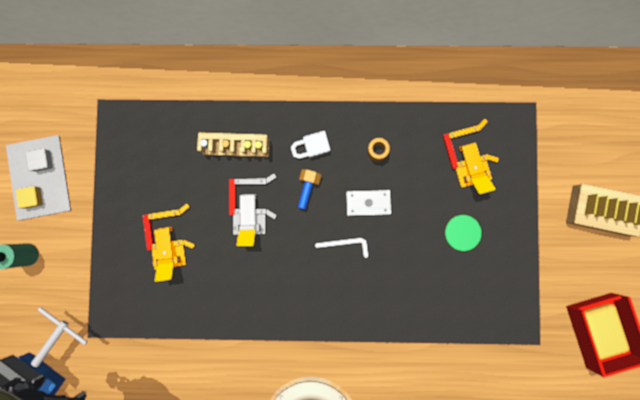

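View pics/side0.png

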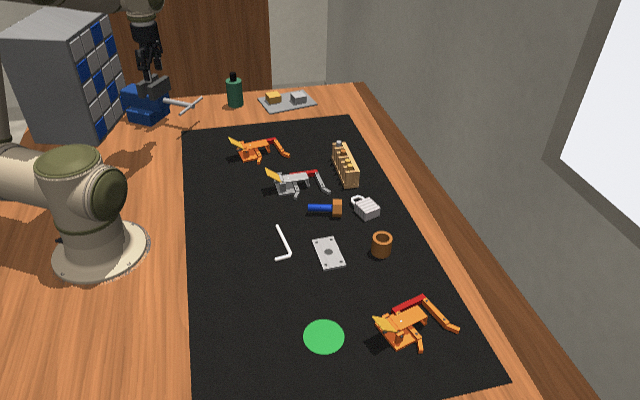

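```bash
cat > h.py <<'E'
from rig import sense, eyes, ctrl
import cv2, numpy as np
def cap(n,name=None):
    c=eyes.capture(n)
    c={k:np.array(v) for k,v in c.items()}
    if name: cv2.imwrite(f"pics/{name}.png",c["pixels"][:,:,::-1])
    return c
def crop(c,name,u0,v0,u1,v1,k=5):
    im=c["pixels"][v0:v1,u0:u1,::-1]
    im=cv2.resize(im,None,fx=k,fy=k,interpolation=cv2.INTER_CUBIC)
    cv2.imwrite(f"pics/{name}.png",im)
def w(c,u,v,z=0.):
    d=c["R"].T@np.linalg.inv(c["mtx"])@np.array([u,v,1.]); o=-c["R"].T@c["t"]
    return (o+d*(z-o[2])/d[2])[:2]
def p(c,X):
    q=c["mtx"]@(c["R"]@np.array(X,float)+c["t"]); return q[:2]/q[2]
E
python3 - <<'E'
from h import *
c=cap("top"); crop(c,"t1",220,120,400,265,4); crop(c,"t1b",225,160,325,255,6)
c=cap("side"); crop(c,"s1",260,130,400,280,4)
E
```

```text
(no output)
```

View pics/t1.png

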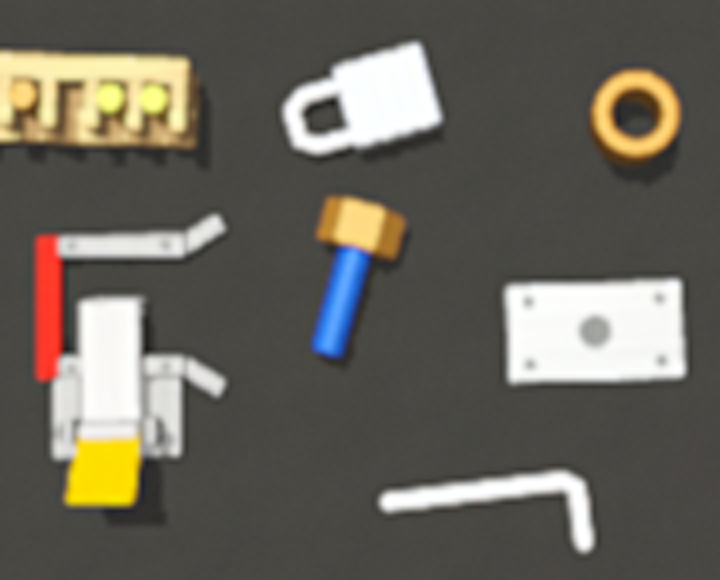

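View pics/t1b.png

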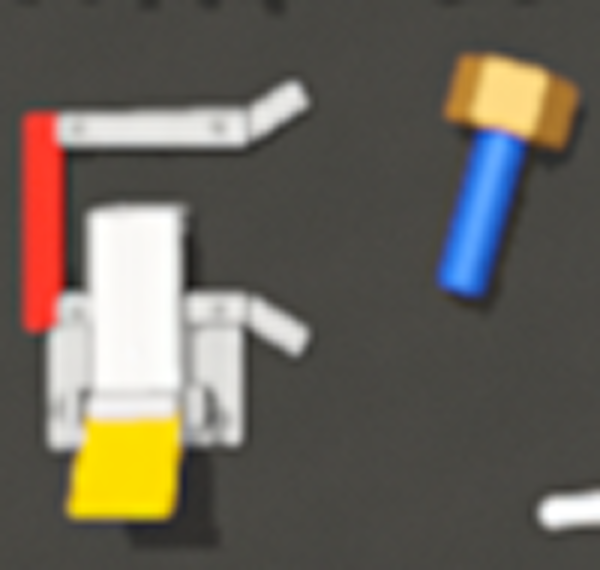

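View pics/s1.png

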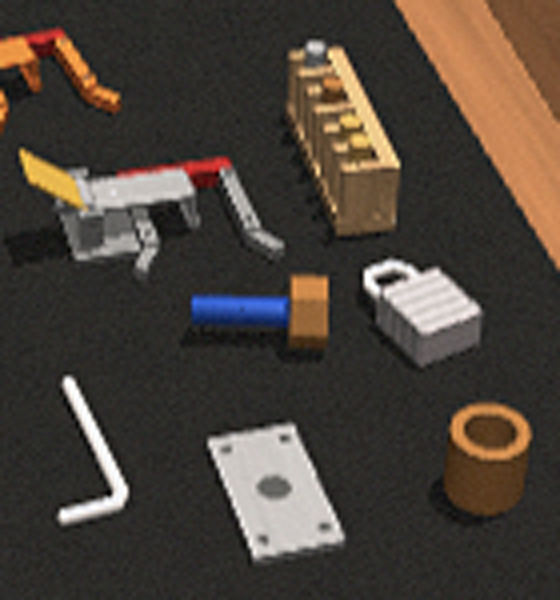

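```bash
python3 - <<'E'
from h import *
c=cap("top"); im=c["pixels"].astype(int)
def blob(m,box):
    u0,v0,u1,v1=box; z=np.zeros(m.shape,bool); z[v0:v1,u0:u1]=m[v0:v1,u0:u1]
    n,l,s,ce=cv2.connectedComponentsWithStats(z.astype(np.uint8)); i=1+np.argmax(s[1:,4]); return l==i
g=blob((im[...,1]>im[...,0]+60)&(im[...,1]>im[...,2]+40),(400,200,520,270))
v,u=np.nonzero(g); print("disc",w(c,u.mean(),v.mean(),3),len(u))
pl=blob(im.min(2)>120,(335,180,400,225)) 
k=6
big=cv2.resize(c["pixels"],None,fx=k,fy=k,interpolation=cv2.INTER_CUBIC).min(2)
m=np.zeros_like(big); m[180*k:225*k,335*k:400*k]=(big[180*k:225*k,335*k:400*k]>130)*255
cn=max(cv2.findContours(m,cv2.RETR_EXTERNAL,cv2.CHAIN_APPROX_NONE)[0],key=cv2.contourArea)[:,0,:]
W=np.array([w(c,(a+.5)/k-.5,(b+.5)/k-.5,8) for a,b in cn],np.float32)
r=cv2.minAreaRect(W); print("plate",r)
b=blob((im[...,2]>im[...,0]+60),(285,165,330,225)); v,u=np.nonzero(b)
P=np.array([w(c,a,d,30) for a,d in zip(u,v)],np.float32); r2=cv2.minAreaRect(P); print("rod",r2); print(cv2.boxPoints(r2))
b=blob((im[...,0]>im[...,2]+40),(285,160,330,225)); v,u=np.nonzero(b)
P=np.array([w(c,a,d,30) for a,d in zip(u,v)],np.float32); r2=cv2.minAreaRect(P); print("foot",r2); print(cv2.boxPoints(r2))
# fixture
o=lambda a,b,k=6:((a+.5)/k-.5+225,(b+.5)/k-.5+160)
for n,a,b,z in (("stopR top",63,113,16),("stopR bot",62,330,16),("stopL",22,112,16),("stopLb",22,330,16),("railU outL",62,114,16),("railU outR",240,110,16),("railU inL",62,147,16),("railU inR",247,147,16),("railL in L",62,292,16),("railL in R",247,294,16),
 ("wingU tip in",310,100,12),("wingL tip in",310,335,12),("wingU tip out",295,80,12),("tail l",68,517,72),("tail r",172,520,72)):
    print(n,w(c,*o(a,b),z).round(1))
E
```

```text
disc [ 488.9697647  -383.96917267] 1062
plate ((562.8217163085938, -141.93264770507812), (65.59786987304688, 115.31010437011719), 2.340104341506958)
rod ((578.2528076171875, 20.049007415771484), (21.89690399169922, 69.7454833984375), 74.89140319824219)
[[5.4173181e+02 1.8568562e+01]
 [6.0906641e+02 3.8944721e-01]
 [6.1477380e+02 2.1529453e+01]
 [5.4743921e+02 3.9708569e+01]]
foot ((627.0047607421875, 7.343776702880859), (53.74821472167969, 33.02082443237305), 75.65962982177734)
[[604.35254  -14.603645]
 [636.3445   -22.782299]
 [649.657     29.291199]
 [617.66504   37.469852]]
stopR top [620.  199.9]
stopR bot [527.3 198.1]
stopL [620.2 217.5]
stopLb [527.1 215.2]
railU outL [619.6 200.3]
railU outR [622.1 124.1]
railU inL [605.4 200. ]
railU inR [606.3 120.8]
railL in L [543.5 198.5]
railL in R [543.6 119.5]
wingU tip in [627.1  94.7]
wingL tip in [526.6  92.8]
wingU tip out [635.7 101.3]
tail l [450.4 182.5]
tail r [449.8 140.4]
```

```bash
cat >> h.py <<'E'
def fx(F,P):
    x,y,t=F; c_,s_=np.cos(t),np.sin(t); P=np.array(P,float)
    return np.array([x+c_*P[0]-s_*P[1], y+s_*P[0]+c_*P[1], P[2]])
def overlay(c,name,segs,box,k):
    u0,v0,u1,v1=box
    im=cv2.resize(c["pixels"][v0:v1,u0:u1,::-1],None,fx=k,fy=k,interpolation=cv2.INTER_CUBIC)
    for A,B,col in segs:
        a,b=[tuple(int(round(q)) for q in ((p(c,X)-[u0,v0]+.5)*k-.5)) for X in (A,B)]
        cv2.line(im,a,b,col,1)
    cv2.imwrite(f"pics/{name}.png",im)
def box(F,x0,x1,y0,y1,z,col):
    q=[fx(F,(a,b,z)) for a,b in((x0,y0),(x1,y0),(x1,y1),(x0,y1))]
    return [(q[i],q[(i+1)%4],col) for i in range(4)]
def fixsegs(F):
    return box(F,33,45,-20,60,16,(0,255,0))+box(F,-45,-33,-20,60,16,(0,255,0))+box(F,-45,45,60,75,16,(255,255,0))+\
     [(fx(F,(33,-20,12)),fx(F,(49,-45,12)),(255,0,255)),(fx(F,(-33,-20,12)),fx(F,(-49,-45,12)),(255,0,255))]+box(F,-20,0,7,43,34,(0,0,255))
E
python3 - <<'E'
from h import *
F=(574.7,139,0.012); PL=(562.8,-141.9,0.041)
segs=fixsegs(F)+box(PL,-30,30,-55,55,8,(0,0,255))+box((489,-384,0),-45,45,-45,45,3,(255,0,0))
overlay(cap("top"),"o1",segs,(225,160,325,255),8)
overlay(cap("side"),"o2",segs,(255,140,375,285),5)
overlay(cap("top"),"o3",segs,(335,180,405,225),10)
E
```

```text
(no output)
```

View pics/o1.png

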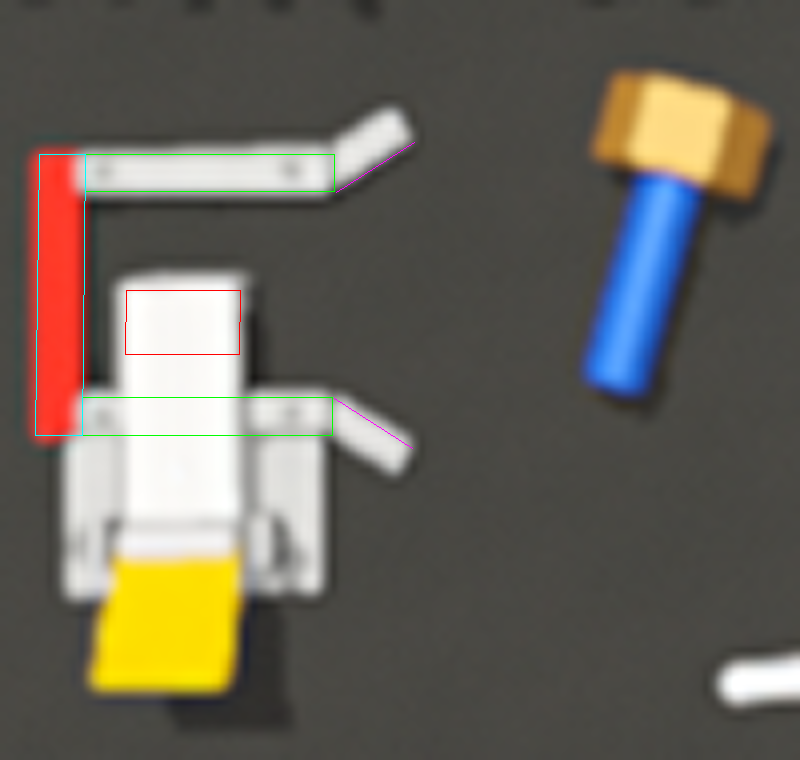

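View pics/o2.png

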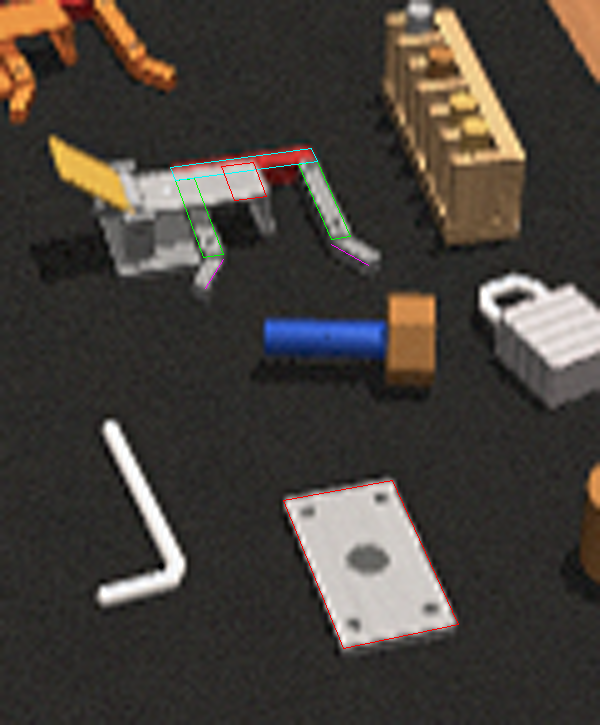

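View pics/o3.png

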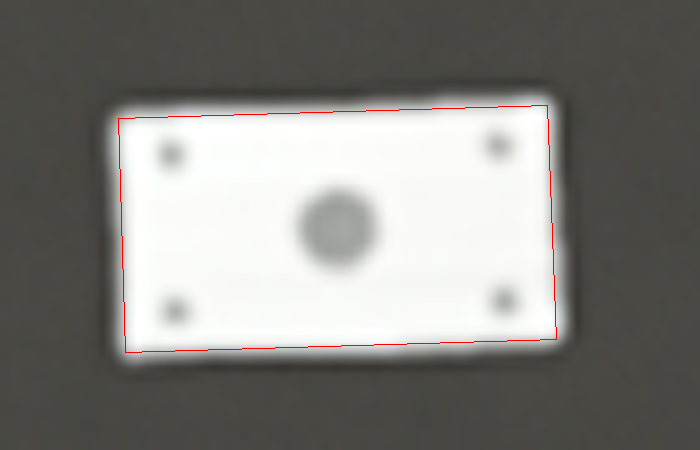

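```bash
cat >> h.py <<'E'
from scipy.spatial.transform import Rotation as Ro
def tool():
    s=sense(); q=s["ee_rot"]; return np.array(s["eef_pos"]),Ro.from_quat([q[1],q[2],q[3],q[0]]).as_matrix(),s
def goto(P,zdir=None):
    """tool shift to reach world P; turn about tool axes so that y is down & z along zdir (or -zdir)"""
    x,R,s=tool(); print("t",round(s["time_s"],2),"pos",x.round(1),"force",np.array(s["force"]).round(1),"grip",round(s["grip_width"]*85.4,1))
    print("R cols x,y,z:",R.T.round(3).tolist())
    if zdir is None: print("shift",(R.T@(np.array(P)-x)).round(1)); return
    for sg in(1,-1):
        z=sg*np.array([*zdir,0.])/np.hypot(*zdir); y=np.array([0,0,-1.]); T=np.column_stack([np.cross(y,z),y,z])
        rv=Ro.from_matrix(R.T@T).as_rotvec(); print("turn",rv.round(3),"then shift",(T.T@(np.array(P)-x)).round(1))
E
python3 - <<'E'
from h import *
goto((556,26,120),(.26,.966))
print(tool()[2]["joints"])
E
```

```text
t 0.4 pos [165.6 498.2 198. ] force [-1.1  0.4 -0.5] grip 85.4
R cols x,y,z: [[0.949, -0.315, -0.0], [-0.0, -0.0, -1.0], [0.315, 0.949, -0.0]]
turn [ 0.    -0.058 -0.   ] then shift [ 499.8   78.  -354.5]
turn [0.    3.084 0.   ] then shift [-499.8   78.   354.5]
[ 1.02657681e+00  3.12990799e-01  1.49779720e+00 -1.06671548e-05
  1.33099887e+00 -2.23393043e-01]
```

```bash
python3 -m handwheel '[{"grip":50,"tx":30,"tz":-21,"wy":-0.058},{"grip":50,"tx":30,"tz":-21},{"grip":50,"tx":30,"tz":-21},{"grip":50,"tx":30,"tz":-21},{"grip":50,"tx":30,"tz":-21},{"grip":50,"tx":30,"tz":-21},{"grip":50,"tx":30,"tz":-21},{"grip":50,"tx":30,"tz":-21},{"grip":50,"tx":30,"tz":-21},{"grip":50,"tx":30,"tz":-21}]' 20; python3 -c "
from h import *
goto((556,26,120),(.26,.966))"
```

```text
t 0.4 pos [165.6 498.2 198. ] force [-1.1  0.4 -0.5] grip 85.4
R cols x,y,z: [[0.949, -0.315, -0.0], [-0.0, -0.0, -1.0], [0.315, 0.949, -0.0]]
turn [ 0.    -0.058 -0.   ] then shift [ 499.8   78.  -354.5]
turn [0.    3.084 0.   ] then shift [-499.8   78.   354.5]invalid input
```

```bash
python3 -m handwheel '[{"grip":50,"tx":30,"ty":0,"tz":-21,"wx":0,"wy":-0.058,"wz":0},{"grip":50,"tx":30,"ty":0,"tz":-21,"wx":0,"wy":0,"wz":0},{"grip":50,"tx":30,"ty":0,"tz":-21,"wx":0,"wy":0,"wz":0},{"grip":50,"tx":30,"ty":0,"tz":-21,"wx":0,"wy":0,"wz":0},{"grip":50,"tx":30,"ty":0,"tz":-21,"wx":0,"wy":0,"wz":0},{"grip":50,"tx":30,"ty":0,"tz":-21,"wx":0,"wy":0,"wz":0},{"grip":50,"tx":30,"ty":0,"tz":-21,"wx":0,"wy":0,"wz":0},{"grip":50,"tx":30,"ty":0,"tz":-21,"wx":0,"wy":0,"wz":0},{"grip":50,"tx":30,"ty":0,"tz":-21,"wx":0,"wy":0,"wz":0},{"grip":50,"tx":30,"ty":0,"tz":-21,"wx":0,"wy":0,"wz":0}]' 20; python3 -c "
from h import *
goto((556,26,120),(.26,.966))"
```

```text
time_s: 1.23
eef_pos: [399.9, 214.6, 198.3]
ee_rot: [0.701, -0.701, 0.093, -0.093]
force: [0.0, 0.9, 0.9]
grip_width: 0.585
t 1.23 pos [399.9 214.6 198.3] force [0.  0.9 0.9] grip 50.0
R cols x,y,z: [[0.966, -0.26, 0.0], [0.0, 0.0, -1.0], [0.26, 0.966, 0.0]]
turn [-0. -0.  0.] then shift [ 199.7   78.3 -141.5]
turn [-1.000e-03  3.142e+00 -0.000e+00] then shift [-199.7   78.3  141.5]
```

```bash
python3 -m handwheel '[{"grip":50,"tx":28,"ty":10,"tz":-20,"wx":0,"wy":0,"wz":0},{"grip":50,"tx":28,"ty":10,"tz":-20,"wx":0,"wy":0,"wz":0},{"grip":50,"tx":28,"ty":10,"tz":-20,"wx":0,"wy":0,"wz":0},{"grip":50,"tx":28,"ty":10,"tz":-20,"wx":0,"wy":0,"wz":0},{"grip":50,"tx":28,"ty":10,"tz":-20,"wx":0,"wy":0,"wz":0},{"grip":50,"tx":28,"ty":10,"tz":-20,"wx":0,"wy":0,"wz":0},{"grip":50,"tx":18,"ty":10,"tz":-14,"wx":0,"wy":0,"wz":0},{"grip":50,"tx":0,"ty":8,"tz":0,"wx":0,"wy":0,"wz":0},{"grip":50,"tx":0,"ty":0,"tz":0,"wx":0,"wy":0,"wz":0}]' 20; python3 -c "
from h import *
goto((556,26,7),(.26,.966))
c=cap('top'); crop(c,'t2',260,140,340,240,6); c=cap('side'); crop(c,'s2',260,120,400,260,5)"
```

```text
time_s: 1.98
eef_pos: [543.2, 37.8, 118.2]
ee_rot: [0.701, -0.701, 0.094, -0.092]
force: [-0.4, -0.2, -0.0]
grip_width: 0.58
t 1.98 pos [543.2  37.8 118.2] force [-0.4 -0.2 -0. ] grip 49.6
R cols x,y,z: [[0.965, -0.261, -0.003], [-0.003, 0.001, -1.0], [0.261, 0.965, -0.0]]
turn [ 0.    -0.002 -0.003] then shift [ 15.5 111.2  -8.1]
turn [0.005 3.14  0.   ] then shift [-15.5 111.2   8.1]
```

View pics/s2.png

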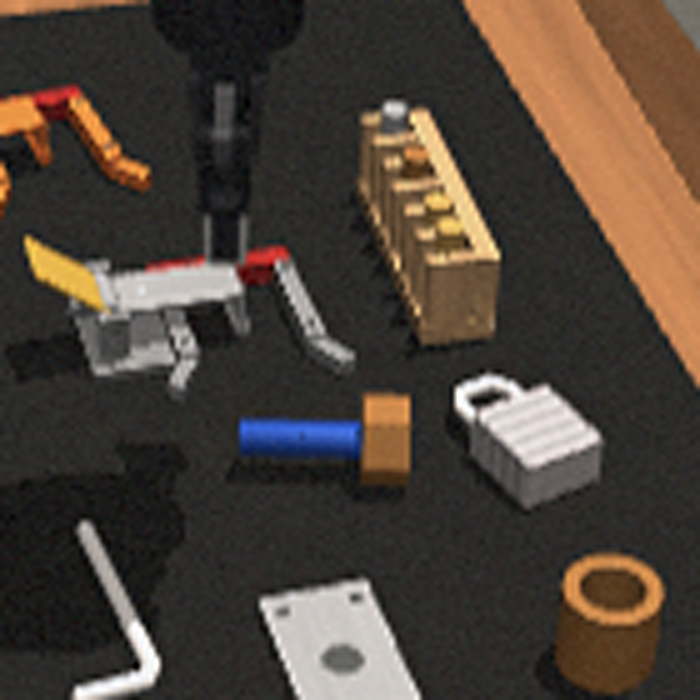

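View pics/t2.png

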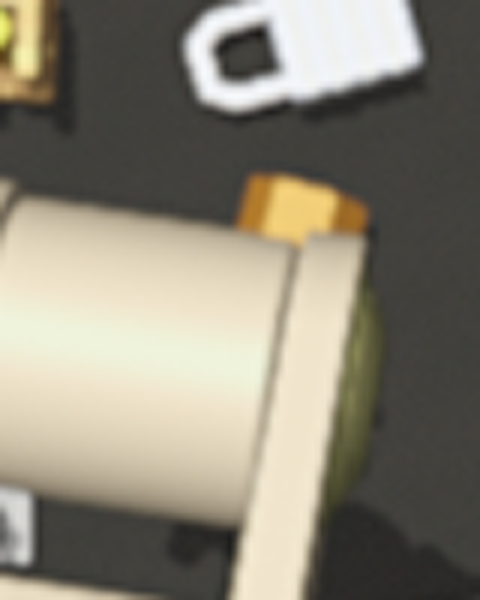

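```bash
python3 -m handwheel '[{"grip":50,"tx":8,"ty":14,"tz":-4,"wx":0,"wy":0,"wz":0},{"grip":50,"tx":8,"ty":14,"tz":-4,"wx":0,"wy":0,"wz":-0.003},{"grip":50,"tx":0,"ty":14,"tz":0,"wx":0,"wy":0,"wz":0},{"grip":50,"tx":0,"ty":14,"tz":0,"wx":0,"wy":0,"wz":0},{"grip":50,"tx":0,"ty":14,"tz":0,"wx":0,"wy":0,"wz":0},{"grip":50,"tx":0,"ty":14,"tz":0,"wx":0,"wy":0,"wz":0},{"grip":50,"tx":0,"ty":13,"tz":0,"wx":0,"wy":0,"wz":0},{"grip":50,"tx":0,"ty":10,"tz":0,"wx":0,"wy":0,"wz":0},{"grip":50,"tx":0,"ty":4,"tz":0,"wx":0,"wy":0,"wz":0},{"grip":50,"tx":0,"ty":0,"tz":0,"wx":0,"wy":0,"wz":0}]' 20; python3 -c "
from h import *
goto((556,26,7),(.26,.966))
c=cap('side'); crop(c,'s3',260,120,400,260,5)"
```

```text
time_s: 2.92
eef_pos: [557.1, 27.1, 8.9]
ee_rot: [-0.701, 0.701, -0.092, 0.093]
force: [-0.1, -1.0, -0.7]
grip_width: 0.586
t 2.92 pos [557.1  27.1   8.9] force [-0.1 -1.  -0.7] grip 50.1
R cols x,y,z: [[0.966, -0.259, 0.002], [0.002, -0.001, -1.0], [0.259, 0.966, -0.0]]
turn [0.    0.001 0.002] then shift [-0.8  1.9 -1.3]
turn [ 0.004 -3.141 -0.   ] then shift [0.8 1.9 1.3]
```

View pics/s3.png

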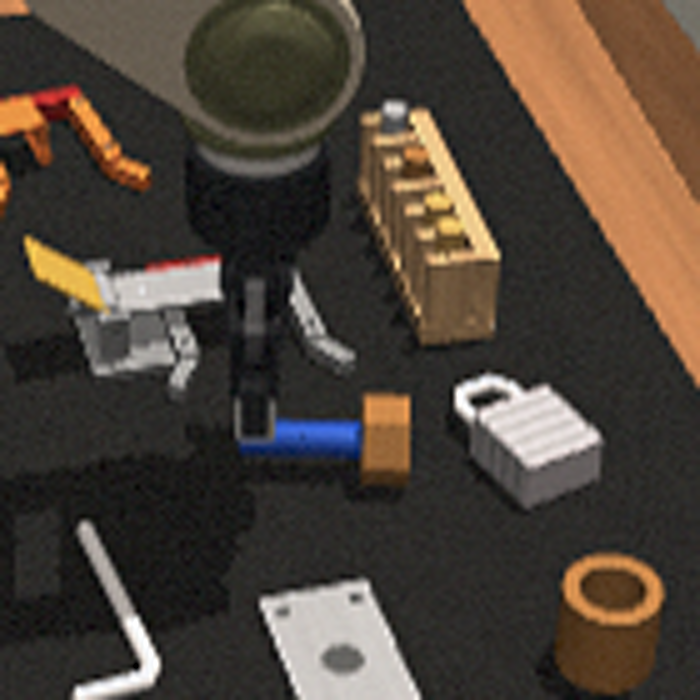

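```bash
python3 -m handwheel '[{"grip":10,"tx":0,"ty":0,"tz":0,"wx":0,"wy":0,"wz":0},{"grip":10,"tx":0,"ty":0,"tz":0,"wx":0,"wy":0,"wz":0},{"grip":10,"tx":0,"ty":0,"tz":0,"wx":0,"wy":0,"wz":0},{"grip":10,"tx":0,"ty":0,"tz":0,"wx":0,"wy":0,"wz":0},{"grip":10,"tx":0,"ty":-10,"tz":0,"wx":0,"wy":0,"wz":0},{"grip":10,"tx":0,"ty":-10,"tz":0,"wx":0,"wy":0,"wz":0},{"grip":10,"tx":0,"ty":-10,"tz":0,"wx":0,"wy":0,"wz":0},{"grip":10,"tx":0,"ty":-10,"tz":0,"wx":0,"wy":0,"wz":0},{"grip":10,"tx":0,"ty":-10,"tz":0,"wx":0,"wy":0,"wz":0},{"grip":10,"tx":0,"ty":-10,"tz":0,"wx":0,"wy":0,"wz":0}]' 20; python3 -c "
from h import *
goto((556,26,150),(.26,.966))
c=cap('side'); crop(c,'s4',260,120,400,260,5)"
```

```text
time_s: 3.8
eef_pos: [557.4, 26.5, 70.5]
ee_rot: [-0.701, 0.701, -0.091, 0.094]
force: [-0.4, 0.4, -1.0]
grip_width: 0.119
t 3.8 pos [557.4  26.5  70.5] force [-0.4  0.4 -1. ] grip 10.2
R cols x,y,z: [[0.966, -0.26, 0.004], [0.004, -0.001, -1.0], [0.26, 0.966, 0.0]]
turn [-0.     0.     0.004] then shift [ -1.2 -79.5  -0.9]
turn [ 0.006 -3.141  0.   ] then shift [  1.2 -79.5   0.9]
```

View pics/s4.png

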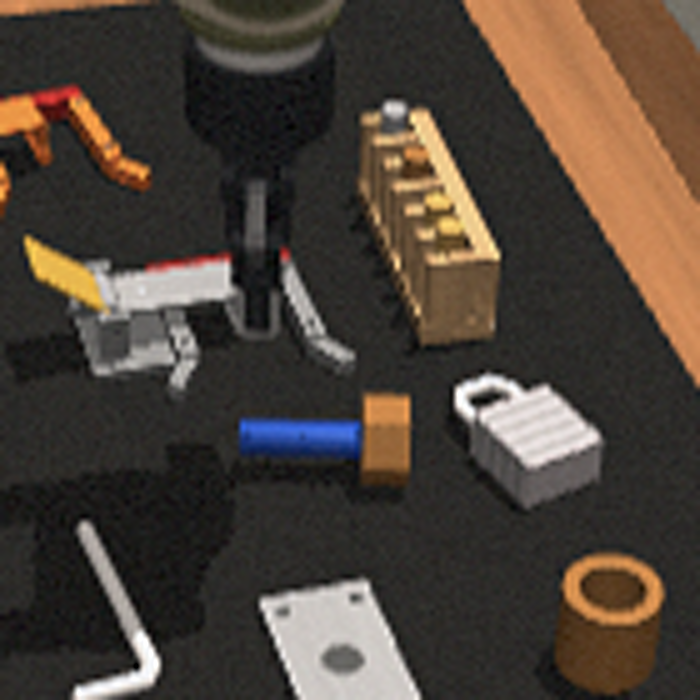

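```bash
python3 -m handwheel '[{"grip":40,"tx":0,"ty":0,"tz":0,"wx":0,"wy":0,"wz":0},{"grip":40,"tx":0,"ty":0,"tz":0,"wx":0,"wy":0,"wz":0},{"grip":40,"tx":0,"ty":0,"tz":-1,"wx":0,"wy":0,"wz":0.004},{"grip":40,"tx":0,"ty":14,"tz":0,"wx":0,"wy":0,"wz":0},{"grip":40,"tx":0,"ty":14,"tz":0,"wx":0,"wy":0,"wz":0},{"grip":40,"tx":0,"ty":14,"tz":0,"wx":0,"wy":0,"wz":0},{"grip":40,"tx":0,"ty":14,"tz":0,"wx":0,"wy":0,"wz":0},{"grip":40,"tx":0,"ty":8,"tz":0,"wx":0,"wy":0,"wz":0},{"grip":40,"tx":0,"ty":2,"tz":0,"wx":0,"wy":0,"wz":0},{"grip":40,"tx":0,"ty":0,"tz":0,"wx":0,"wy":0,"wz":0}]' 20; python3 -c "
from h import *
goto((556,26,4),(.26,.966))"
```

```text
time_s: 4.68
eef_pos: [556.7, 25.6, 2.6]
ee_rot: [0.701, -0.701, 0.093, -0.092]
force: [0.7, 0.3, -0.4]
grip_width: 0.469
t 4.68 pos [556.7  25.6   2.6] force [ 0.7  0.3 -0.4] grip 40.0
R cols x,y,z: [[0.966, -0.26, -0.002], [-0.002, 0.0, -1.0], [0.26, 0.966, -0.0]]
turn [ 0.     0.    -0.002] then shift [-0.8 -1.4  0.2]
turn [-3.000e-03 -3.142e+00 -0.000e+00] then shift [ 0.8 -1.4 -0.2]
```

```bash
python3 -m handwheel '[{"grip":10,"tx":0,"ty":-1,"tz":0,"wx":0,"wy":0,"wz":0},{"grip":10,"tx":0,"ty":0,"tz":0,"wx":0,"wy":0,"wz":0},{"grip":10,"tx":0,"ty":0,"tz":0,"wx":0,"wy":0,"wz":0},{"grip":10,"tx":0,"ty":0,"tz":0,"wx":0,"wy":0,"wz":0},{"grip":10,"tx":0,"ty":0,"tz":0,"wx":0,"wy":0,"wz":0}]' 20; python3 -c "
from h import *
goto((556,26,4),(.26,.966))"
```

```text
time_s: 5.1
eef_pos: [557.1, 25.6, 4.4]
ee_rot: [0.701, -0.701, 0.093, -0.092]
force: [-0.2, 0.8, 1.2]
grip_width: 0.117
t 5.1 pos [557.1  25.6   4.4] force [-0.2  0.8  1.2] grip 10.0
R cols x,y,z: [[0.966, -0.26, -0.001], [-0.0, 0.0, -1.0], [0.26, 0.966, 0.0]]
turn [-0.     0.    -0.001] then shift [-1.2  0.4  0.1]
turn [-1.000e-03 -3.141e+00  0.000e+00] then shift [ 1.2  0.4 -0.1]
```

```bash
python3 -c "
from h import *
c=cap('side'); crop(c,'s5',290,180,350,240,10)
for q in ((548,28,22),(545,29,22),(557,25.6,22),(557,25.6,4),(592,16,22)): print(q,(p(c,q)-[290,180])*10)
c=cap('top'); crop(c,'t5',280,150,340,220,8)"
```

```text
(548, 28, 22) [179.16537202 273.84664359]
(545, 29, 22) [167.93294955 273.12598502]
(557, 25.6, 22) [212.39167758 274.69251324]
(557, 25.6, 4) [211.94572843 324.1487371 ]
(592, 16, 22) [341.81922398 278.5671188 ]
```

View pics/s5.png

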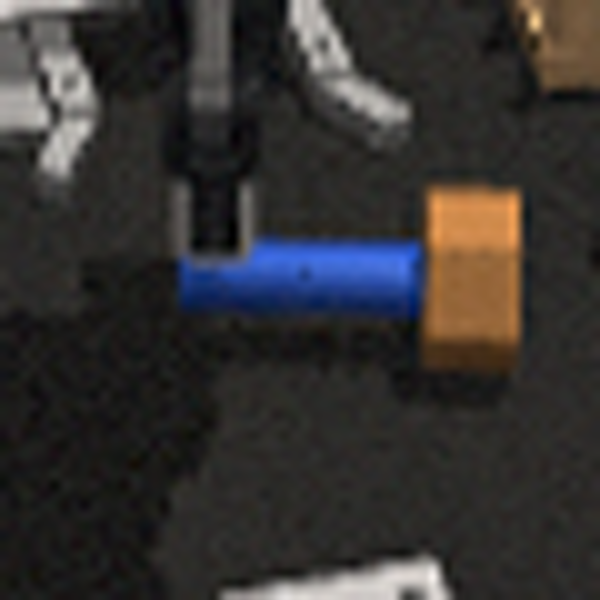

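```bash
python3 -c "
from h import *
c=cap('side'); 
print('s4 seen (311,187)',p(c,(557.4,26.5,70.5)),p(c,(557.4,26.5,95)))
print('s2 seen ~(305,172) near finger y-25',p(c,(543.2-6.5,37.8-24,118.2)),p(c,(543.2-6.5,37.8-24,118.2+25)))
print('start seen', p(c,(165.6,498,198)))
im=cv2.imread('pics/side0.png')[40:120,110:190]; cv2.imwrite('pics/s6.png',cv2.resize(im,None,fx=8,fy=8))
"
```

```text
s4 seen (311,187) [311.43089045 193.50947179] [311.49645283 186.32430235]
s2 seen ~(305,172) near finger y-25 [305.03822121 183.07610579] [305.02816792 175.35787922]
start seen [156.84947565  89.13622013]
```

View pics/s6.png

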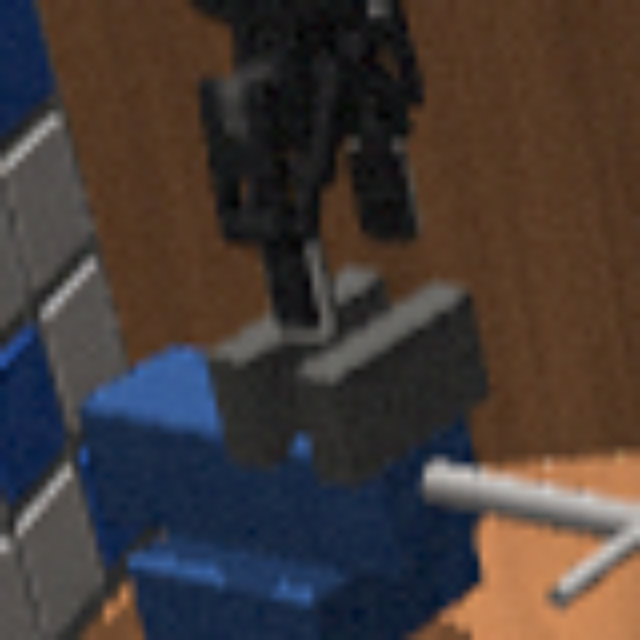

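View pics/t5.png

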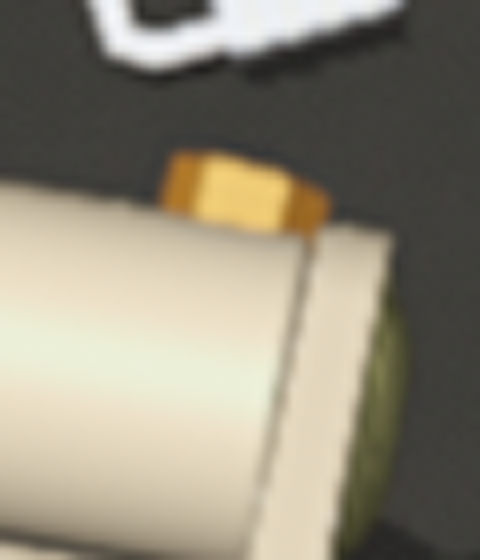

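```bash
python3 -m handwheel '[{"grip":60,"tx":0,"ty":-5,"tz":0,"wx":0,"wy":0,"wz":0},{"grip":60,"tx":0,"ty":0,"tz":0,"wx":0,"wy":0,"wz":0},{"grip":60,"tx":0,"ty":0,"tz":0,"wx":0,"wy":0,"wz":0},{"grip":60,"tx":0,"ty":0,"tz":0,"wx":0,"wy":0,"wz":0},{"grip":60,"tx":0,"ty":6,"tz":0,"wx":0,"wy":0,"wz":0},{"grip":60,"tx":0,"ty":6,"tz":0,"wx":0,"wy":0,"wz":0},{"grip":60,"tx":0,"ty":2,"tz":0,"wx":0,"wy":0,"wz":0},{"grip":60,"tx":0,"ty":0,"tz":0,"wx":0,"wy":0,"wz":0}]' 20; python3 -c "
from h import *
goto((556,26,-18),(.26,.966))
c=cap('side'); crop(c,'s7',290,170,350,240,10)"
```

```text
time_s: 5.92
eef_pos: [556.3, 25.7, -6.0]
ee_rot: [0.701, -0.701, 0.094, -0.092]
force: [0.2, -0.2, 0.2]
grip_width: 0.702
t 5.92 pos [556.3  25.7  -6. ] force [ 0.2 -0.2  0.2] grip 60.0
R cols x,y,z: [[0.966, -0.26, -0.003], [-0.003, 0.001, -1.0], [0.26, 0.966, -0.0]]
turn [ 0.     0.    -0.003] then shift [-0.4 12.   0.2]
turn [-0.005 -3.141 -0.   ] then shift [ 0.4 12.  -0.2]
```

View pics/s7.png

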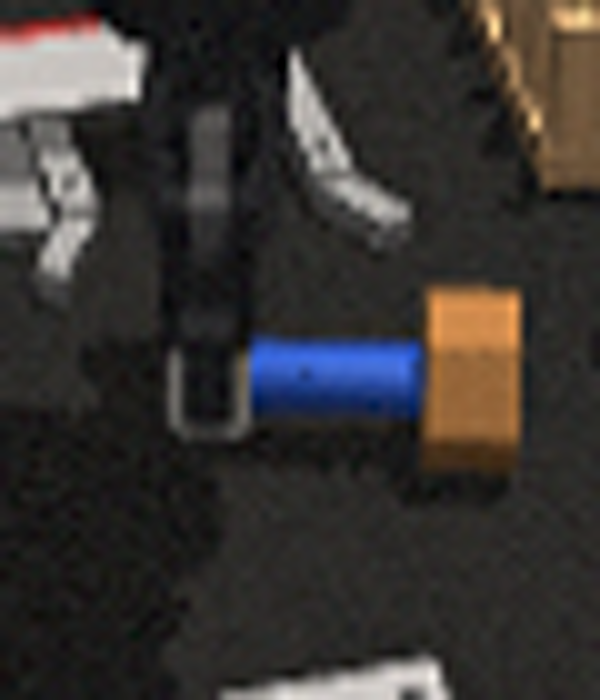

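```bash
python3 -m handwheel '[{"grip":60,"tx":0,"ty":5,"tz":0,"wx":0,"wy":0,"wz":0},{"grip":60,"tx":0,"ty":5,"tz":0,"wx":0,"wy":0,"wz":0},{"grip":60,"tx":0,"ty":2,"tz":0,"wx":0,"wy":0,"wz":0},{"grip":10,"tx":0,"ty":0,"tz":0,"wx":0,"wy":0,"wz":0},{"grip":10,"tx":0,"ty":0,"tz":0,"wx":0,"wy":0,"wz":0},{"grip":10,"tx":0,"ty":0,"tz":0,"wx":0,"wy":0,"wz":0},{"grip":10,"tx":0,"ty":0,"tz":0,"wx":0,"wy":0,"wz":0},{"grip":10,"tx":0,"ty":0,"tz":0,"wx":0,"wy":0,"wz":0},{"grip":10,"tx":0,"ty":0,"tz":0,"wx":0,"wy":0,"wz":0}]' 20; python3 -c "
from h import *
goto((556,26,4),(.26,.966))
c=cap('side'); crop(c,'s8',290,170,350,240,10)"
```

```text
time_s: 6.72
eef_pos: [557.1, 25.7, -16.7]
ee_rot: [0.701, -0.701, 0.093, -0.092]
force: [-0.6, 0.3, 0.7]
grip_width: 0.221
t 6.72 pos [557.1  25.7 -16.7] force [-0.6  0.3  0.7] grip 18.9
R cols x,y,z: [[0.966, -0.26, -0.001], [-0.0, 0.0, -1.0], [0.26, 0.966, 0.0]]
turn [-0.     0.    -0.001] then shift [ -1.1 -20.7  -0. ]
turn [-1.000e-03 -3.141e+00  0.000e+00] then shift [  1.1 -20.7   0. ]
```

View pics/s8.png

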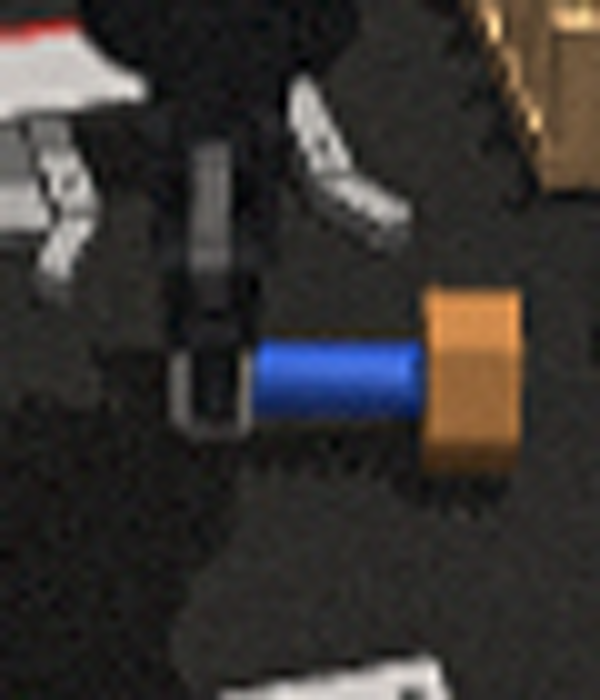

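```bash
python3 -m handwheel '[{"grip":10,"tx":0,"ty":-6,"tz":0,"wx":0,"wy":0,"wz":0},{"grip":10,"tx":0,"ty":-12,"tz":0,"wx":0,"wy":0,"wz":0},{"grip":10,"tx":0,"ty":-14,"tz":0,"wx":0,"wy":0,"wz":0},{"grip":10,"tx":0,"ty":-14,"tz":0,"wx":0,"wy":0,"wz":0},{"grip":10,"tx":0,"ty":-14,"tz":0,"wx":0,"wy":0,"wz":0},{"grip":10,"tx":0,"ty":-14,"tz":0,"wx":0,"wy":0,"wz":0},{"grip":10,"tx":0,"ty":-14,"tz":0,"wx":0,"wy":0,"wz":0},{"grip":10,"tx":0,"ty":-14,"tz":0,"wx":0,"wy":0,"wz":0},{"grip":10,"tx":0,"ty":-10,"tz":0,"wx":0,"wy":0,"wz":0},{"grip":10,"tx":0,"ty":-5,"tz":0,"wx":0,"wy":0,"wz":0}]' 20; python3 -c "
from h import *
goto((556,26,4),(.26,.966))
c=cap('side'); crop(c,'s9',260,110,400,250,5)"
```

```text
time_s: 7.6
eef_pos: [557.7, 25.4, 102.0]
ee_rot: [-0.701, 0.701, -0.092, 0.093]
force: [0.1, -0.1, -4.8]
grip_width: 0.215
t 7.6 pos [557.7  25.4 102. ] force [ 0.1 -0.1 -4.8] grip 18.3
R cols x,y,z: [[0.966, -0.26, 0.002], [0.002, -0.0, -1.0], [0.26, 0.966, 0.0]]
turn [-0.     0.     0.002] then shift [-1.8 98.   0.2]
turn [ 3.000e-03 -3.142e+00  0.000e+00] then shift [ 1.8 98.  -0.2]
```

View pics/s9.png

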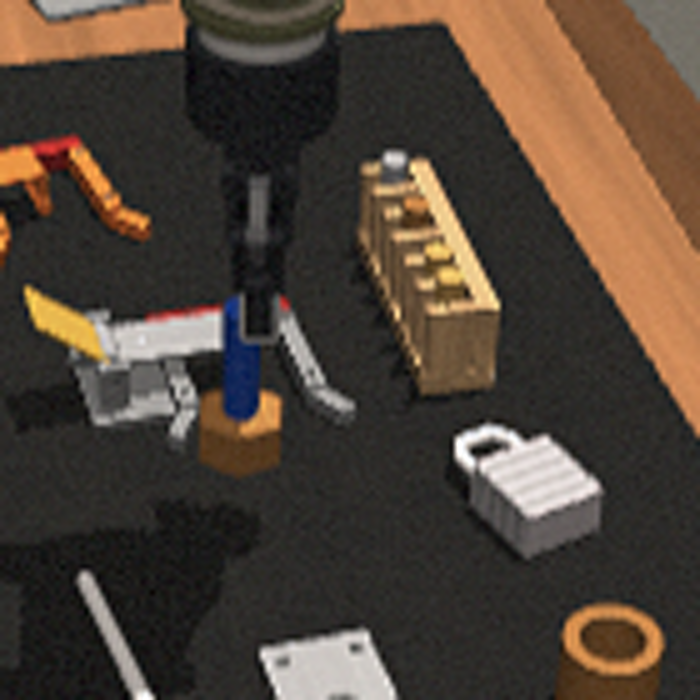

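```bash
python3 -m handwheel '[{"grip":10,"tx":1,"ty":0,"tz":-6,"wx":0,"wy":0,"wz":0},{"grip":10,"tx":1,"ty":0,"tz":-12,"wx":0,"wy":0,"wz":0},{"grip":10,"tx":2,"ty":0,"tz":-18,"wx":0,"wy":0,"wz":0},{"grip":10,"tx":3,"ty":0,"tz":-24,"wx":0,"wy":0,"wz":0},{"grip":10,"tx":3,"ty":0,"tz":-24,"wx":0,"wy":0,"wz":0},{"grip":10,"tx":3,"ty":0,"tz":-24,"wx":0,"wy":0,"wz":0},{"grip":10,"tx":3,"ty":0,"tz":-24,"wx":0,"wy":0,"wz":0},{"grip":10,"tx":3,"ty":0,"tz":-24,"wx":0,"wy":0,"wz":0},{"grip":10,"tx":3,"ty":0,"tz":-24,"wx":0,"wy":0,"wz":0},{"grip":10,"tx":3,"ty":0,"tz":-24,"wx":0,"wy":0,"wz":0}]' 20;python3 -m handwheel '[{"grip":10,"tx":3,"ty":0,"tz":-24,"wx":0,"wy":0,"wz":0},{"grip":10,"tx":3,"ty":0,"tz":-24,"wx":0,"wy":0,"wz":0},{"grip":10,"tx":3,"ty":0,"tz":-24,"wx":0,"wy":0,"wz":0},{"grip":10,"tx":3,"ty":0,"tz":-24,"wx":0,"wy":0,"wz":0},{"grip":10,"tx":3,"ty":0,"tz":-24,"wx":0,"wy":0,"wz":0},{"grip":10,"tx":3,"ty":0,"tz":-24,"wx":0,"wy":0,"wz":0},{"grip":10,"tx":3,"ty":0,"tz":-24,"wx":0,"wy":0,"wz":0},{"grip":10,"tx":3,"ty":0,"tz":-18,"wx":0,"wy":0,"wz":0},{"grip":10,"tx":2,"ty":0,"tz":-12,"wx":0,"wy":0,"wz":0},{"grip":10,"tx":1,"ty":0,"tz":-6,"wx":0,"wy":0,"wz":0}]' 20; python3 -c "
from h import *
goto((500.6,-387,102),(.26,.966))
c=cap('side'); crop(c,'s10',260,220,420,380,5);c=cap('top'); crop(c,'t10',400,140,520,270,5)"
```

```text
time_s: 8.48
eef_pos: [527.0, -179.9, 99.2]
ee_rot: [0.701, -0.701, 0.094, -0.092]
force: [-0.2, -0.5, -4.5]
grip_width: 0.214
time_s: 9.32
eef_pos: [500.0, -383.7, 99.0]
ee_rot: [0.701, -0.701, 0.094, -0.093]
force: [-0.2, 0.1, -4.5]
grip_width: 0.214
t 9.32 pos [ 500.  -383.7   99. ] force [-0.2  0.1 -4.5] grip 18.2
R cols x,y,z: [[0.965, -0.262, -0.002], [-0.002, 0.001, -1.0], [0.262, 0.965, 0.0]]
turn [-0.    -0.002 -0.002] then shift [ 1.4 -3.  -3. ]
turn [ 4.00e-03  3.14e+00 -1.00e-03] then shift [-1.4 -3.   3. ]
```

View pics/s10.png

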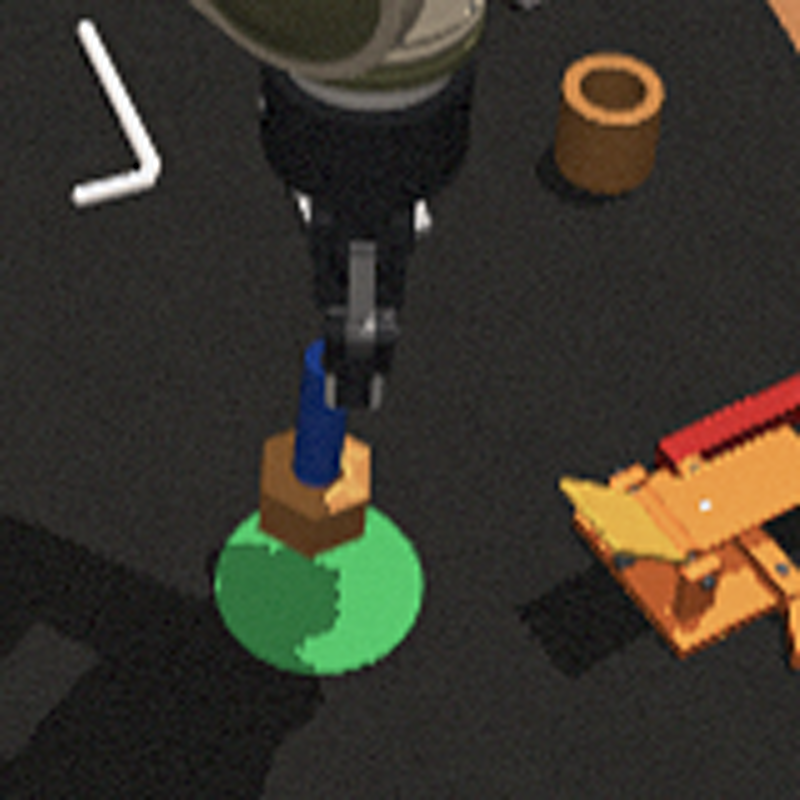

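View pics/t10.png

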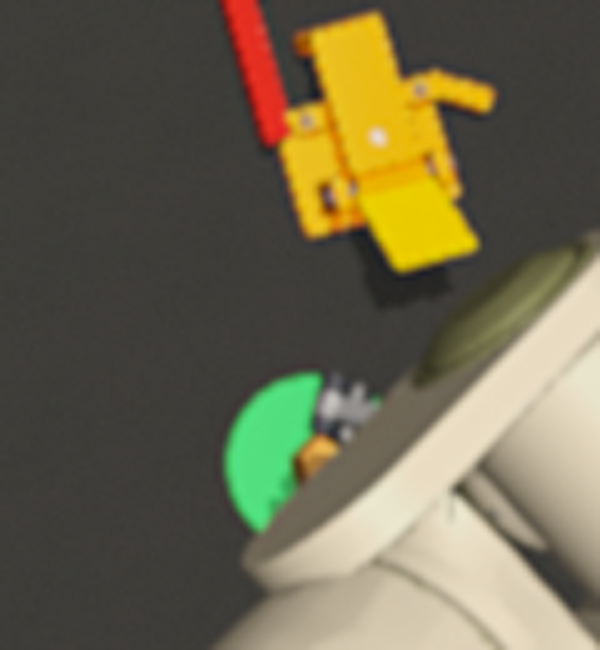

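```bash
python3 -c "
from h import *
c=cap('side')
x,R,s=tool()
for a in(-16,-12,-8,-4):
  X=x+a*R[:,0]
  for zb in (45,55,65,75): print(a,zb,'top',((p(c,[X[0],X[1],zb+95])-[260,220])*5).round(0),'footctr',((p(c,[X[0],X[1],zb])-[260,220])*5).round(0),'foot top',((p(c,[X[0],X[1],zb+26])-[260,220])*5).round(0))
print('disc',(p(c,(489,-384,3))-[260,220])*5)
"
```

```text
-16 45 top [313. 357.] footctr [308. 508.] foot top [309. 468.]
-16 55 top [313. 340.] footctr [309. 493.] foot top [310. 453.]
-16 65 top [314. 323.] footctr [309. 477.] foot top [310. 437.]
-16 75 top [315. 305.] footctr [310. 462.] foot top [311. 421.]
-12 45 top [323. 357.] footctr [318. 508.] foot top [319. 468.]
-12 55 top [324. 340.] footctr [318. 493.] foot top [320. 453.]
-12 65 top [324. 323.] footctr [319. 478.] foot top [320. 437.]
-12 75 top [325. 306.] footctr [319. 462.] foot top [321. 421.]
-8 45 top [333. 357.] footctr [327. 508.] foot top [329. 469.]
-8 55 top [334. 340.] footctr [328. 493.] foot top [329. 453.]
-8 65 top [335. 323.] footctr [328. 478.] foot top [330. 437.]
-8 75 top [335. 306.] footctr [329. 463.] foot top [331. 422.]
-4 45 top [343. 358.] footctr [337. 508.] foot top [338. 469.]
-4 55 top [344. 341.] footctr [337. 493.] foot top [339. 453.]
-4 65 top [345. 323.] footctr [338. 478.] foot top [340. 438.]
-4 75 top [346. 306.] footctr [339. 463.] foot top [340. 422.]
disc [317.5141975  580.04160413]
```

```bash
python3 -m handwheel '[{"grip":10,"tx":2,"ty":5,"tz":-3,"wx":0,"wy":0,"wz":0},{"grip":10,"tx":0,"ty":6,"tz":0,"wx":0,"wy":0,"wz":0},{"grip":10,"tx":0,"ty":6,"tz":0,"wx":0,"wy":0,"wz":0},{"grip":10,"tx":0,"ty":6,"tz":0,"wx":0,"wy":0,"wz":0},{"grip":10,"tx":0,"ty":5,"tz":0,"wx":0,"wy":0,"wz":0},{"grip":10,"tx":0,"ty":4,"tz":0,"wx":0,"wy":0,"wz":0},{"grip":10,"tx":0,"ty":2,"tz":0,"wx":0,"wy":0,"wz":0},{"grip":10,"tx":0,"ty":0,"tz":0,"wx":0,"wy":0,"wz":0}]' 20; python3 -c "
from h import *
goto((500.6,-387,65),(.26,.966))
c=cap('side'); crop(c,'s11',280,250,380,370,6)"
```

```text
time_s: 10.13
eef_pos: [502.2, -385.1, 65.5]
ee_rot: [0.701, -0.701, 0.093, -0.092]
force: [0.3, 0.6, -4.2]
grip_width: 0.223
t 10.13 pos [ 502.2 -385.1   65.5] force [ 0.3  0.6 -4.2] grip 19.0
R cols x,y,z: [[0.966, -0.26, -0.002], [-0.002, 0.001, -1.0], [0.26, 0.966, 0.0]]
turn [-0.     0.    -0.002] then shift [-1.1  0.5 -2.3]
turn [-3.000e-03 -3.141e+00  1.000e-03] then shift [1.1 0.5 2.3]
```

View pics/s11.png

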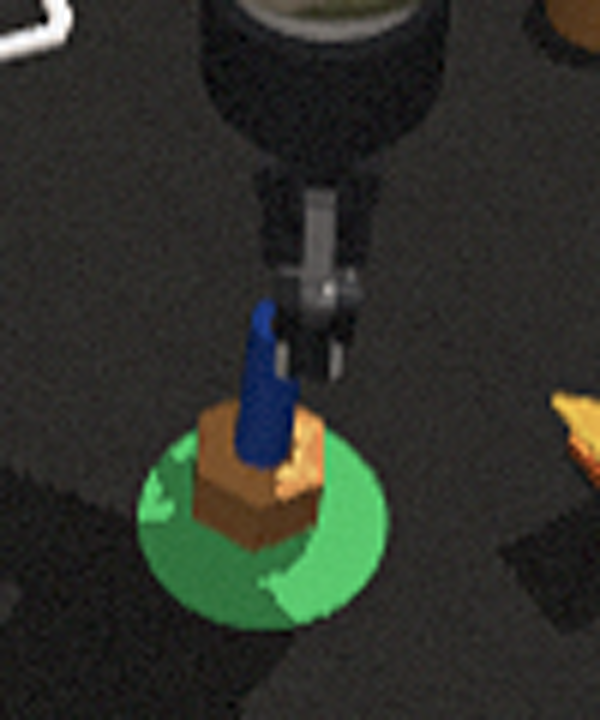

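```bash
python3 -m handwheel '[{"grip":10,"tx":-1,"ty":2,"tz":-1,"wx":0,"wy":0,"wz":0},{"grip":10,"tx":0,"ty":2,"tz":-1,"wx":0,"wy":0,"wz":0},{"grip":10,"tx":0,"ty":2,"tz":0,"wx":0,"wy":0,"wz":0},{"grip":10,"tx":0,"ty":0,"tz":0,"wx":0,"wy":0,"wz":0}]' 20;python3 -m handwheel '[{"grip":10,"tx":0,"ty":2,"tz":0,"wx":0,"wy":0,"wz":0},{"grip":10,"tx":0,"ty":0,"tz":0,"wx":0,"wy":0,"wz":0}]' 20;
 python3 -c "
from h import *
goto((500.6,-387,65),(.26,.966))
c=cap('side'); crop(c,'s12',280,250,380,370,6)"
```

```text
time_s: 10.52
eef_pos: [500.7, -386.9, 59.6]
ee_rot: [0.701, -0.701, 0.093, -0.092]
force: [-0.5, 0.3, -5.3]
grip_width: 0.216
time_s: 10.68
eef_pos: [500.8, -386.9, 57.7]
ee_rot: [0.701, -0.701, 0.093, -0.092]
force: [0.6, 0.7, -4.3]
grip_width: 0.22
t 10.68 pos [ 500.8 -386.9   57.7] force [ 0.6  0.7 -4.3] grip 18.8
R cols x,y,z: [[0.966, -0.26, -0.001], [-0.001, 0.001, -1.0], [0.26, 0.966, 0.0]]
turn [-0.     0.    -0.001] then shift [-0.2 -7.3 -0.2]
turn [-2.000e-03 -3.141e+00  0.000e+00] then shift [ 0.2 -7.3  0.2]
```

View pics/s12.png

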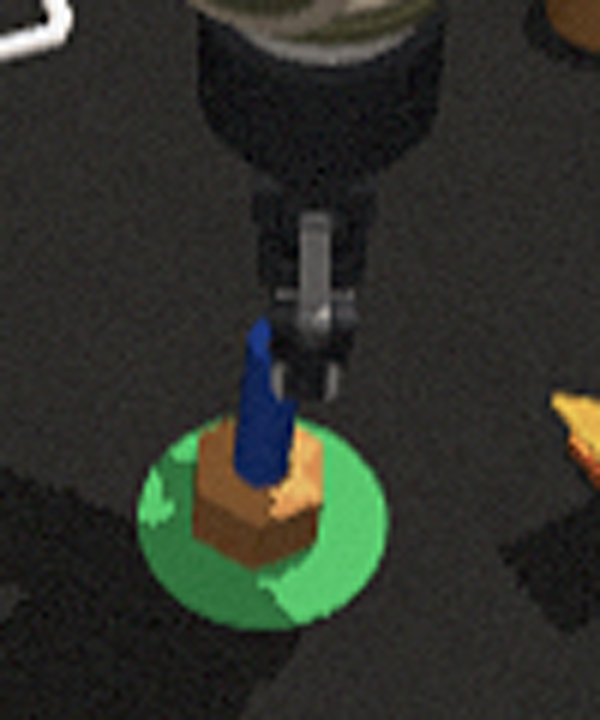

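```bash
python3 -m handwheel '[{"grip":10,"tx":0,"ty":2,"tz":0,"wx":0,"wy":0,"wz":0},{"grip":10,"tx":0,"ty":0,"tz":0,"wx":0,"wy":0,"wz":0}]' 20;python3 -m handwheel '[{"grip":10,"tx":0,"ty":2,"tz":0,"wx":0,"wy":0,"wz":0},{"grip":10,"tx":0,"ty":0,"tz":0,"wx":0,"wy":0,"wz":0}]' 20;
 python3 -c "
from h import *
goto((500.6,-387,65),(.26,.966))
c=cap('side'); crop(c,'s13',280,250,380,370,6)"
```

```text
time_s: 10.9
eef_pos: [500.8, -386.9, 55.7]
ee_rot: [0.701, -0.701, 0.093, -0.092]
force: [0.1, 0.1, -4.2]
grip_width: 0.218
time_s: 11.07
eef_pos: [501.1, -387.3, 54.6]
ee_rot: [-0.701, 0.701, -0.093, 0.093]
force: [-0.9, -0.5, -0.6]
grip_width: 0.217
t 11.07 pos [ 501.1 -387.3   54.6] force [-0.9 -0.5 -0.6] grip 18.5
R cols x,y,z: [[0.966, -0.26, -0.0], [-0.0, -0.001, -1.0], [0.26, 0.966, -0.001]]
turn [ 0.001  0.    -0.   ] then shift [ -0.6 -10.4   0.2]
turn [-0.000e+00 -3.141e+00 -1.000e-03] then shift [  0.6 -10.4  -0.2]
```

View pics/s13.png

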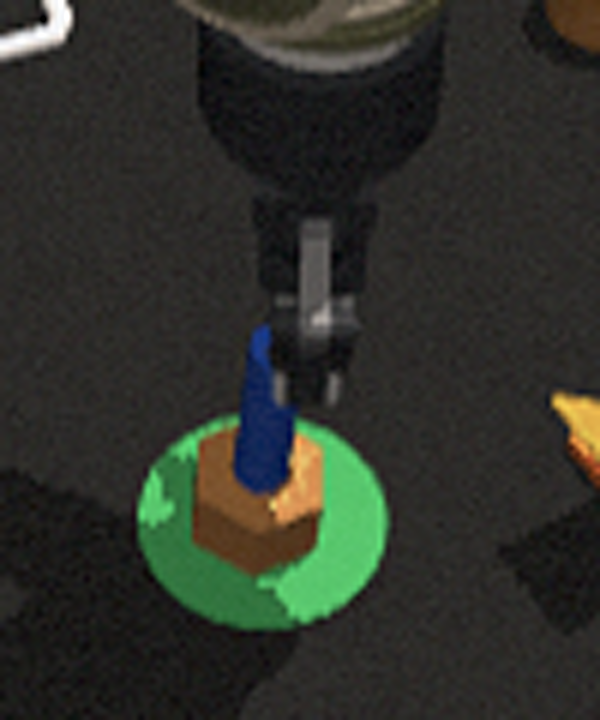

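```bash
python3 -m handwheel '[{"grip":10,"tx":0,"ty":0.5,"tz":0,"wx":0,"wy":0,"wz":0},{"grip":22,"tx":0,"ty":0,"tz":0,"wx":0,"wy":0,"wz":0},{"grip":26,"tx":0,"ty":0,"tz":0,"wx":0,"wy":0,"wz":0},{"grip":35,"tx":0,"ty":0,"tz":0,"wx":0,"wy":0,"wz":0},{"grip":45,"tx":0,"ty":0,"tz":0,"wx":0,"wy":0,"wz":0},{"grip":55,"tx":0,"ty":0,"tz":0,"wx":0,"wy":0,"wz":0},{"grip":55,"tx":0,"ty":0,"tz":0,"wx":0,"wy":0,"wz":0}]' 20;
 python3 -c "
from h import *
goto((500.6,-387,65),(.26,.966))
c=cap('side'); crop(c,'s14',280,250,380,370,6)"
```

```text
time_s: 11.7
eef_pos: [500.9, -387.0, 53.5]
ee_rot: [0.701, -0.701, 0.093, -0.092]
force: [-0.0, 0.4, 0.2]
grip_width: 0.642
t 11.7 pos [ 500.9 -387.    53.5] force [-0.   0.4  0.2] grip 54.8
R cols x,y,z: [[0.966, -0.26, -0.001], [-0.001, 0.0, -1.0], [0.26, 0.966, 0.0]]
turn [-0.     0.    -0.001] then shift [ -0.3 -11.5  -0.1]
turn [-2.000e-03 -3.141e+00  0.000e+00] then shift [  0.3 -11.5   0.1]
```

View pics/s14.png

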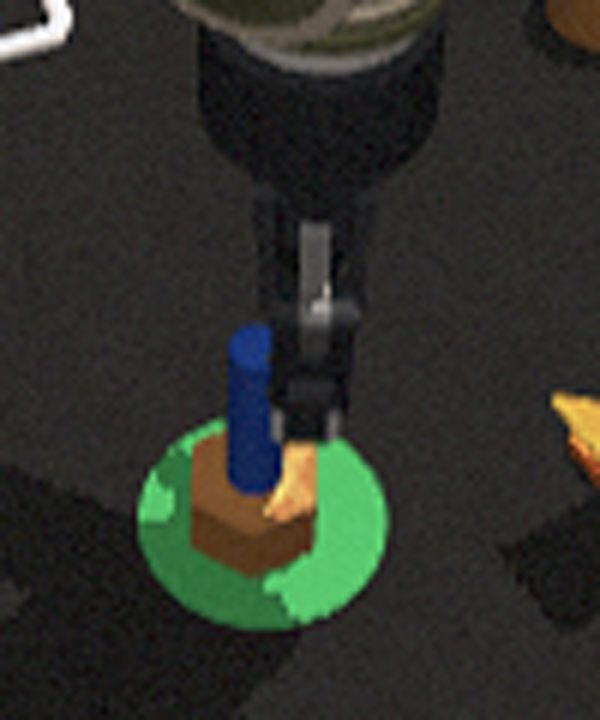

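```bash
python3 -m handwheel '[{"grip":55,"tx":0,"ty":-5,"tz":0,"wx":0,"wy":0,"wz":0},{"grip":55,"tx":0,"ty":-15,"tz":0,"wx":0,"wy":0,"wz":0},{"grip":55,"tx":0,"ty":-20,"tz":0,"wx":0,"wy":0,"wz":0},{"grip":55,"tx":0,"ty":-20,"tz":0,"wx":0,"wy":0,"wz":0},{"grip":55,"tx":0,"ty":-20,"tz":0,"wx":0,"wy":0,"wz":0},{"grip":55,"tx":0,"ty":-15,"tz":0,"wx":0,"wy":0,"wz":0},{"grip":20,"tx":0,"ty":-5,"tz":0,"wx":0,"wy":0,"wz":0},{"grip":0,"tx":0,"ty":0,"tz":0,"wx":0,"wy":0,"wz":0}]' 20;
 python3 -c "
from h import *
F=(574.7,139,0.012)
P=fx(F,(-122,25,150)); print(P); goto(P,(.012,1))
c=cap('side'); crop(c,'s15',280,250,380,370,6)"
```

```text
time_s: 12.42
eef_pos: [501.4, -387.4, 155.0]
ee_rot: [-0.7, 0.702, -0.092, 0.093]
force: [-0.7, -0.1, -0.4]
grip_width: 0.371
[452.40879109 162.53423516 150.        ]
t 12.42 pos [ 501.4 -387.4  155. ] force [-0.7 -0.1 -0.4] grip 31.6
R cols x,y,z: [[0.966, -0.26, 0.001], [0.001, -0.002, -1.0], [0.26, 0.966, -0.001]]
turn [ 0.002 -0.251  0.001] then shift [-55.6   5.  549.3]
turn [-1.000e-03  2.891e+00  2.000e-03] then shift [  55.6    5.  -549.3]
```

View pics/s15.png

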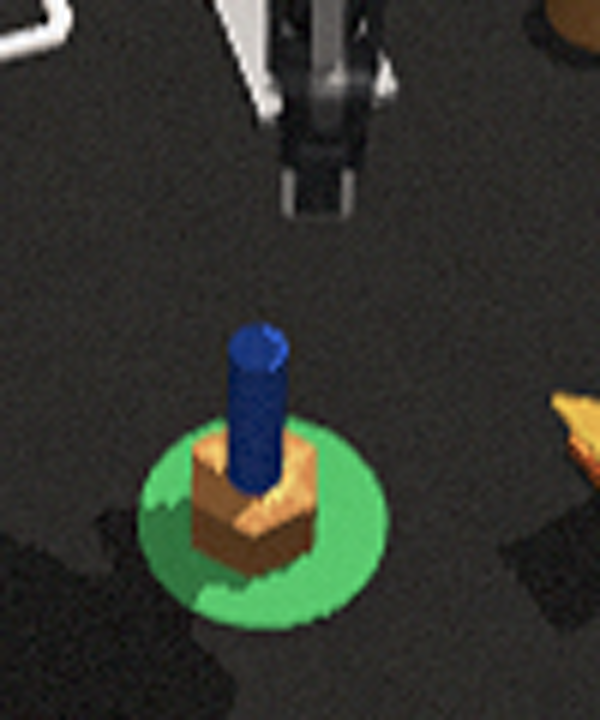

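```bash
python3 -m handwheel '[{"grip":0,"tx":0,"ty":0,"tz":0,"wx":0,"wy":-0.125,"wz":0},{"grip":0,"tx":0,"ty":0,"tz":0,"wx":0,"wy":-0.125,"wz":0},{"grip":0,"tx":-2,"ty":0,"tz":15,"wx":0,"wy":0,"wz":0},{"grip":0,"tx":-4,"ty":0,"tz":35,"wx":0,"wy":0,"wz":0},{"grip":0,"tx":-4,"ty":0,"tz":35,"wx":0,"wy":0,"wz":0},{"grip":0,"tx":-4,"ty":0,"tz":35,"wx":0,"wy":0,"wz":0},{"grip":0,"tx":-4,"ty":0,"tz":35,"wx":0,"wy":0,"wz":0},{"grip":0,"tx":-4,"ty":0,"tz":35,"wx":0,"wy":0,"wz":0},{"grip":0,"tx":-4,"ty":0,"tz":35,"wx":0,"wy":0,"wz":0},{"grip":0,"tx":-4,"ty":0,"tz":35,"wx":0,"wy":0,"wz":0}]' 20
python3 -m handwheel '[{"grip":0,"tx":-4,"ty":0,"tz":35,"wx":0,"wy":0,"wz":0},{"grip":0,"tx":-4,"ty":0,"tz":35,"wx":0,"wy":0,"wz":0},{"grip":0,"tx":-4,"ty":0,"tz":35,"wx":0,"wy":0,"wz":0},{"grip":0,"tx":-4,"ty":0,"tz":35,"wx":0,"wy":0,"wz":0},{"grip":0,"tx":-4,"ty":0,"tz":35,"wx":0,"wy":0,"wz":0},{"grip":0,"tx":-4,"ty":0,"tz":35,"wx":0,"wy":0,"wz":0},{"grip":0,"tx":-4,"ty":0,"tz":35,"wx":0,"wy":0,"wz":0},{"grip":0,"tx":-2,"ty":0,"tz":15,"wx":0,"wy":0,"wz":0},{"grip":0,"tx":0,"ty":0,"tz":0,"wx":0,"wy":0,"wz":0}]' 20
 python3 -c "
from h import *
F=(574.7,139,0.012)
P=fx(F,(-122,25,80)); print(P); goto(P,(.012,1))
c=cap('side'); crop(c,'s16',250,100,350,220,6)
c=cap('top'); im=c['pixels'].astype(int)
def ctr(m,z):
    v,u=np.nonzero(m[200:270,420:510]); print(len(u),w(c,u.mean()+420,v.mean()+200,z))
ctr((im[...,2]>im[...,0]+50)&(im[...,2]>im[...,1]+30),98)
ctr((im[...,0]>im[...,2]+50)&(im[...,0]>im[...,1]+20),29)
ctr((im[...,1]>im[...,0]+50)|(im[...,0]>im[...,2]+50)|(im[...,2]>im[...,0]+50),3)
crop(c,'t16',430,200,500,270,8)
"
```

```text
time_s: 13.3
eef_pos: [473.2, -124.7, 152.4]
ee_rot: [0.708, -0.707, 0.006, -0.004]
force: [0.4, 0.7, 0.2]
grip_width: -0.003
time_s: 14.05
eef_pos: [446.4, 136.2, 152.6]
ee_rot: [0.707, -0.707, 0.004, -0.002]
force: [0.1, -0.8, -0.1]
grip_width: -0.001
[452.40879109 162.53423516  80.        ]
t 14.05 pos [446.4 136.2 152.6] force [ 0.1 -0.8 -0.1] grip -0.1
R cols x,y,z: [[1.0, -0.009, -0.003], [-0.003, 0.001, -1.0], [0.009, 1.0, 0.001]]
turn [-0.001  0.003 -0.003] then shift [ 5.7 72.6 26.4]
turn [-5.000e-03 -3.139e+00  1.000e-03] then shift [ -5.7  72.6 -26.4]
82 [ 485.53959571 -377.48232254]
184 [ 485.57041806 -377.19179213]
1036 [ 489.25251775 -383.79748996]
```

View pics/s16.png

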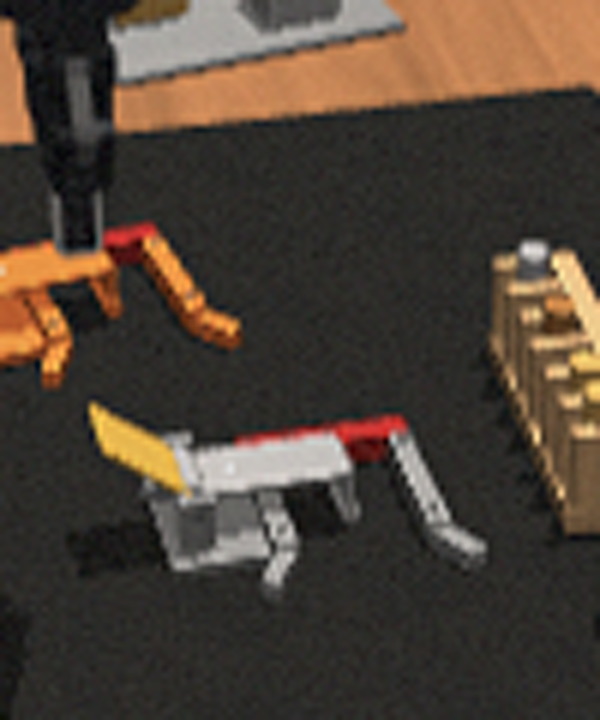

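View pics/t16.png

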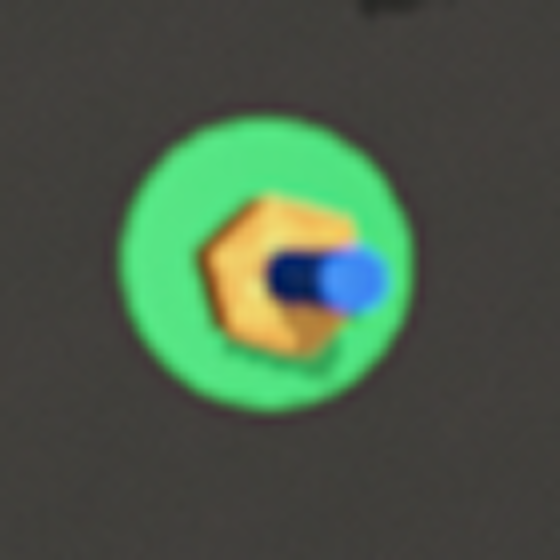

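```bash
python3 -m handwheel '[{"grip":0,"tx":3,"ty":10,"tz":13,"wx":0,"wy":0,"wz":-0.003},{"grip":0,"tx":3,"ty":15,"tz":13,"wx":0,"wy":0,"wz":0},{"grip":0,"tx":0,"ty":20,"tz":0,"wx":0,"wy":0,"wz":0},{"grip":0,"tx":0,"ty":20,"tz":0,"wx":0,"wy":0,"wz":0},{"grip":0,"tx":0,"ty":10,"tz":0,"wx":0,"wy":0,"wz":0},{"grip":0,"tx":0,"ty":0,"tz":0,"wx":0,"wy":0,"wz":0}]' 20
 python3 -c "
from h import *
F=(574.7,139,0.012)
c=cap('side'); print('prev seen 262.5,141.7',p(c,(446.4,136.2,152.6)),p(c,(446.4,136.2,177.6)))
P=fx(F,(-122,25,80)); goto(P,(.012,1))
x=tool()[0]; print((p(c,x)-[250,100])*6,(p(c,x+[0,0,25])-[250,100])*6,(p(c,fx(F,(-120,25,69)))-[250,100])*6)
crop(c,'s17',250,100,350,220,6)
"
```

```text
time_s: 14.65
eef_pos: [453.0, 158.4, 76.7]
ee_rot: [-0.707, 0.707, -0.006, 0.004]
force: [-0.4, -0.1, 0.1]
grip_width: -0.003
prev seen 262.5,141.7 [263.46979749 151.6147091 ] [262.96540676 143.83480986]
t 14.7 pos [453.9 158.7  78.2] force [ 0.1 -0.   0.4] grip 0.3
R cols x,y,z: [[1.0, -0.014, 0.0], [0.0, -0.0, -1.0], [0.014, 1.0, -0.0]]
turn [ 0.    -0.002  0.   ] then shift [-1.5 -1.8  3.8]
turn [-0.     3.139  0.   ] then shift [ 1.5 -1.8 -3.8]
[ 97.71845236 414.28273952] [ 95.02705674 371.00013258] [ 98.53034282 425.37699107]
```

View pics/s17.png

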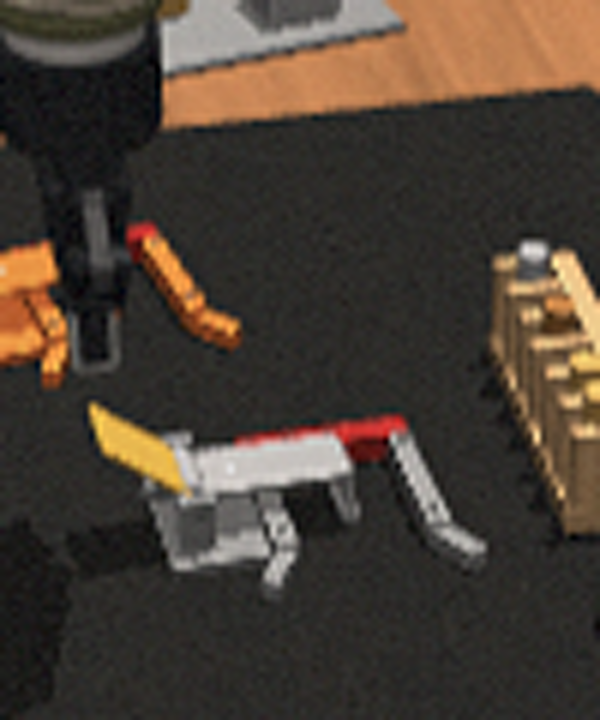

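```bash
python3 -m handwheel '[{"grip":0,"tx":1,"ty":14,"tz":4,"wx":0,"wy":0,"wz":0},{"grip":0,"tx":0,"ty":14,"tz":0,"wx":0,"wy":0,"wz":0},{"grip":0,"tx":0,"ty":5,"tz":0,"wx":0,"wy":0,"wz":0},{"grip":0,"tx":0,"ty":5,"tz":0,"wx":0,"wy":0,"wz":0},{"grip":0,"tx":0,"ty":5,"tz":0,"wx":0,"wy":0,"wz":0}]' 20
python3 -m handwheel '[{"grip":0,"tx":0,"ty":5,"tz":0,"wx":0,"wy":0,"wz":0},{"grip":0,"tx":0,"ty":5,"tz":0,"wx":0,"wy":0,"wz":0}]' 20
python3 -m handwheel '[{"grip":0,"tx":0,"ty":5,"tz":0,"wx":0,"wy":0,"wz":0},{"grip":0,"tx":0,"ty":3,"tz":0,"wx":0,"wy":0,"wz":0},{"grip":0,"tx":0,"ty":0,"tz":0,"wx":0,"wy":0,"wz":0}]' 20
 python3 -c "
from h import *
c=cap('side')
crop(c,'s18',250,100,350,220,6)
"
```

```text
time_s: 15.12
eef_pos: [455.9, 163.4, 36.3]
ee_rot: [0.707, -0.707, 0.003, -0.006]
force: [-0.1, -0.4, -0.6]
grip_width: 0.0
time_s: 15.28
eef_pos: [454.5, 163.6, 26.6]
ee_rot: [0.707, -0.707, 0.004, -0.005]
force: [-7.2, -0.6, 11.1]
grip_width: -0.002
time_s: 15.53
eef_pos: [455.4, 163.6, 17.7]
ee_rot: [0.707, -0.707, 0.004, -0.005]
force: [0.2, -0.0, 0.0]
grip_width: -0.001
```

View pics/s18.png

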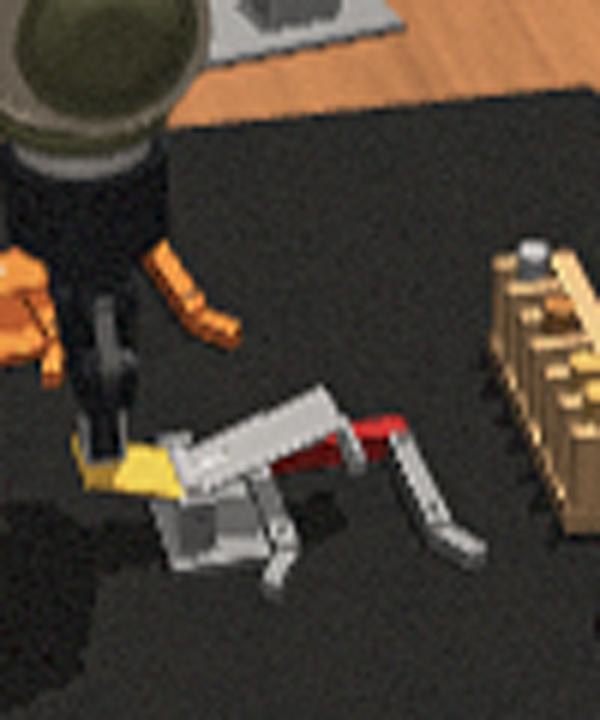

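```bash
python3 -m handwheel '[{"grip":0,"tx":0,"ty":-10,"tz":0,"wx":0,"wy":0,"wz":0},{"grip":0,"tx":0,"ty":-20,"tz":0,"wx":0,"wy":0,"wz":0},{"grip":0,"tx":0,"ty":-25,"tz":0,"wx":0,"wy":0,"wz":0},{"grip":0,"tx":0,"ty":-25,"tz":0,"wx":0,"wy":0,"wz":0},{"grip":40,"tx":0,"ty":-10,"tz":0,"wx":0,"wy":0,"wz":0}]' 20
 python3 -c "
from h import *
goto((564.4,-182,100),(1,0.041))
print(tool()[2]['joints'].round(2))
c=cap('top')
for q in((317,245),(362,239),(366,256),(378,148)): print(q,w(c,*q,5).round(0))
"
```

```text
time_s: 16.0
eef_pos: [456.6, 163.8, 111.6]
ee_rot: [0.707, -0.707, 0.002, -0.007]
force: [-0.1, 0.5, 1.3]
grip_width: 0.126
t 16.0 pos [456.6 163.8 111.6] force [-0.1  0.5  1.3] grip 10.8
R cols x,y,z: [[1.0, -0.013, 0.008], [0.008, 0.001, -1.0], [0.013, 1.0, 0.001]]
turn [-0.006  1.517  0.005] then shift [349.9  11.6  93.6]
turn [ 0.005 -1.624  0.007] then shift [-349.9   11.6  -93.6]
[ 0.1   0.31  1.74  0.    1.08 -1.46]
(317, 245) [452. -12.]
(362, 239) [ 469. -127.]
(366, 256) [ 426. -137.]
(378, 148) [ 704. -166.]
```

```bash
python3 -m handwheel '[{"grip":80,"tx":0,"ty":0,"tz":0,"wx":0,"wy":0.125,"wz":0.007},{"grip":80,"tx":0,"ty":0,"tz":0,"wx":0,"wy":0.125,"wz":0},{"grip":80,"tx":0,"ty":0,"tz":0,"wx":0,"wy":0.125,"wz":0},{"grip":80,"tx":0,"ty":0,"tz":0,"wx":0,"wy":0.125,"wz":0},{"grip":80,"tx":0,"ty":0,"tz":0,"wx":0,"wy":0.125,"wz":0},{"grip":80,"tx":0,"ty":0,"tz":0,"wx":0,"wy":0.125,"wz":0},{"grip":80,"tx":0,"ty":0,"tz":0,"wx":0,"wy":0.125,"wz":0},{"grip":80,"tx":0,"ty":0,"tz":0,"wx":0,"wy":0.125,"wz":0},{"grip":80,"tx":0,"ty":0,"tz":0,"wx":0,"wy":0.125,"wz":0},{"grip":80,"tx":0,"ty":0,"tz":0,"wx":0,"wy":0.125,"wz":0}]' 20
python3 -m handwheel '[{"grip":80,"tx":0,"ty":0,"tz":0,"wx":0,"wy":0.125,"wz":0},{"grip":80,"tx":0,"ty":0,"tz":0,"wx":0,"wy":0.125,"wz":0},{"grip":80,"tx":0,"ty":0,"tz":0,"wx":0,"wy":0.017,"wz":0}]' 20
 python3 -c "
from h import *
goto((564.4,-182,100),(1,0.041))"
```

```text
time_s: 16.88
eef_pos: [454.7, 163.5, 107.0]
ee_rot: [-0.568, 0.571, -0.421, 0.417]
force: [0.0, -0.2, 0.2]
grip_width: 0.934
time_s: 17.13
eef_pos: [454.7, 163.6, 107.0]
ee_rot: [-0.508, 0.51, -0.493, 0.489]
force: [-0.3, -0.1, -1.1]
grip_width: 0.933
t 17.13 pos [454.7 163.6 107. ] force [-0.3 -0.1 -1.1] grip 79.6
R cols x,y,z: [[0.036, -0.999, -0.001], [-0.006, 0.001, -1.0], [0.999, 0.036, -0.006]]
turn [ 0.006 -0.005 -0.001] then shift [349.8   7.   95.4]
turn [1.000e-03 3.137e+00 1.000e-02] then shift [-349.8    7.   -95.4]
```

```bash
python3 -m handwheel '[{"grip":80,"tx":18,"ty":0,"tz":5,"wx":0.006,"wy":-0.005,"wz":0},{"grip":80,"tx":39,"ty":0,"tz":11,"wx":0,"wy":0,"wz":0},{"grip":80,"tx":39,"ty":0,"tz":11,"wx":0,"wy":0,"wz":0},{"grip":80,"tx":39,"ty":0,"tz":11,"wx":0,"wy":0,"wz":0},{"grip":80,"tx":39,"ty":0,"tz":11,"wx":0,"wy":0,"wz":0},{"grip":80,"tx":39,"ty":0,"tz":11,"wx":0,"wy":0,"wz":0},{"grip":80,"tx":39,"ty":0,"tz":11,"wx":0,"wy":0,"wz":0},{"grip":80,"tx":39,"ty":0,"tz":11,"wx":0,"wy":0,"wz":0},{"grip":80,"tx":39,"ty":0,"tz":9,"wx":0,"wy":0,"wz":0},{"grip":80,"tx":18,"ty":0,"tz":4,"wx":0,"wy":0,"wz":0}]' 20
 python3 -c "
from h import *
goto((564.4,-182,-10),(1,0.041))
c=cap('side'); crop(c,'s19',270,160,410,300,5)"
```

```text
time_s: 17.97
eef_pos: [566.3, -184.0, 106.6]
ee_rot: [0.512, -0.511, 0.488, -0.488]
force: [0.1, -0.7, 0.3]
grip_width: 0.94
t 17.97 pos [ 566.3 -184.   106.6] force [ 0.1 -0.7  0.3] grip 80.3
R cols x,y,z: [[0.047, -0.999, -0.0], [0.001, 0.0, -1.0], [0.999, 0.047, 0.001]]
turn [-0.001  0.006 -0.   ] then shift [ -2.  116.6  -1.8]
turn [-0.000e+00 -3.136e+00  1.000e-03] then shift [  2.  116.6   1.8]
```

View pics/s19.png

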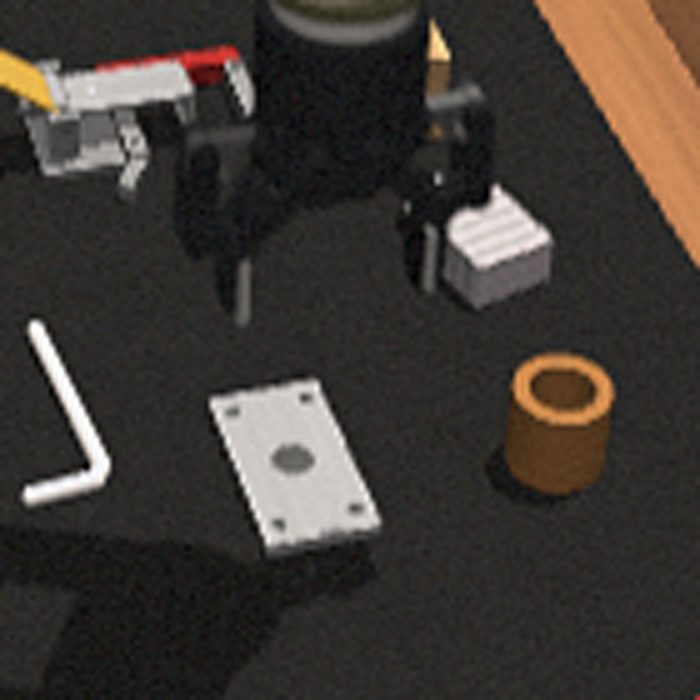

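```bash
python3 -c "
from h import *
c=cap('side'); crop(c,'s20',250,130,330,210,8)"
```

```text
(no output)
```

View pics/s20.png

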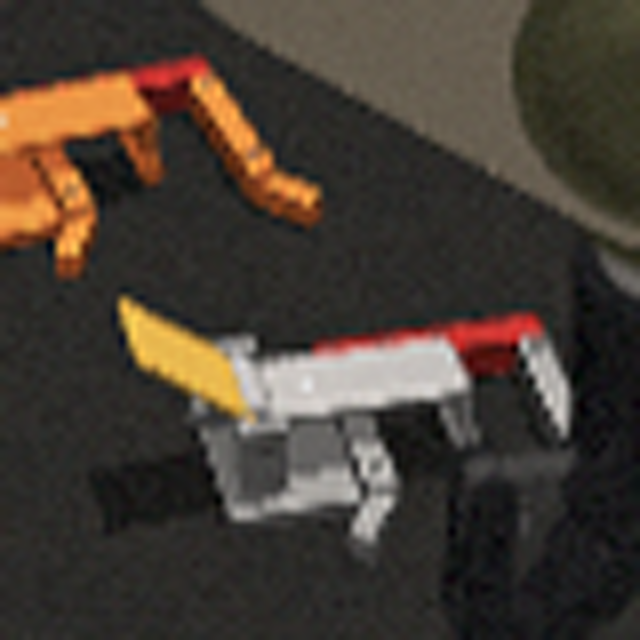

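```bash
python3 -m handwheel '[{"grip":0,"tx":-18,"ty":0,"tz":-4,"wx":0,"wy":0,"wz":0},{"grip":0,"tx":-39,"ty":0,"tz":-10,"wx":0,"wy":0,"wz":0},{"grip":0,"tx":-39,"ty":0,"tz":-10,"wx":0,"wy":0,"wz":0},{"grip":0,"tx":-39,"ty":0,"tz":-10,"wx":0,"wy":0,"wz":0},{"grip":0,"tx":-39,"ty":0,"tz":-10,"wx":0,"wy":0,"wz":0},{"grip":0,"tx":-39,"ty":0,"tz":-10,"wx":0,"wy":0,"wz":0},{"grip":0,"tx":-39,"ty":0,"tz":-10,"wx":0,"wy":0,"wz":0},{"grip":0,"tx":-39,"ty":0,"tz":-10,"wx":0,"wy":0,"wz":0},{"grip":0,"tx":-39,"ty":0,"tz":-10,"wx":0,"wy":0,"wz":0},{"grip":0,"tx":-18,"ty":0,"tz":-4,"wx":0,"wy":0,"wz":0}]' 20
 python3 -c "
from h import *
F=(574.7,139,0.012)
goto(fx(F,(-114,25,80)))"
```

```text
time_s: 18.9
eef_pos: [459.1, 168.1, 107.5]
ee_rot: [0.513, -0.513, 0.487, -0.486]
force: [-0.3, 0.0, -0.0]
grip_width: -0.004
t 18.9 pos [459.1 168.1 107.5] force [-0.3  0.  -0. ] grip -0.4
R cols x,y,z: [[0.052, -0.999, -0.002], [-0.0, 0.002, -1.0], [0.999, 0.052, -0.0]]
shift [ 5.5 27.5  1. ]
```

```bash
python3 -m handwheel '[{"grip":0,"tx":5,"ty":14,"tz":1,"wx":0,"wy":0,"wz":0},{"grip":0,"tx":0,"ty":16,"tz":0,"wx":0,"wy":0,"wz":0},{"grip":0,"tx":0,"ty":16,"tz":0,"wx":0,"wy":0,"wz":0},{"grip":0,"tx":0,"ty":10,"tz":0,"wx":0,"wy":0,"wz":0},{"grip":0,"tx":0,"ty":5,"tz":0,"wx":0,"wy":0,"wz":0},{"grip":0,"tx":0,"ty":5,"tz":0,"wx":0,"wy":0,"wz":0},{"grip":0,"tx":0,"ty":5,"tz":0,"wx":0,"wy":0,"wz":0},{"grip":0,"tx":0,"ty":5,"tz":0,"wx":0,"wy":0,"wz":0},{"grip":0,"tx":0,"ty":5,"tz":0,"wx":0,"wy":0,"wz":0},{"grip":0,"tx":0,"ty":5,"tz":0,"wx":0,"wy":0,"wz":0}]' 20
python3 -m handwheel '[{"grip":0,"tx":0,"ty":5,"tz":0,"wx":0,"wy":0,"wz":0},{"grip":0,"tx":0,"ty":5,"tz":0,"wx":0,"wy":0,"wz":0}]' 20
 python3 -c "
from h import *
c=cap('side'); crop(c,'s21',250,110,330,210,7)"
```

```text
time_s: 19.73
eef_pos: [464.6, 159.2, 22.6]
ee_rot: [0.513, -0.51, 0.487, -0.489]
force: [-0.3, -0.0, 8.6]
grip_width: -0.002
time_s: 19.9
eef_pos: [464.0, 159.1, 12.3]
ee_rot: [0.512, -0.51, 0.488, -0.489]
force: [-1.8, -0.3, 5.6]
grip_width: 0.002
```

View pics/s21.png

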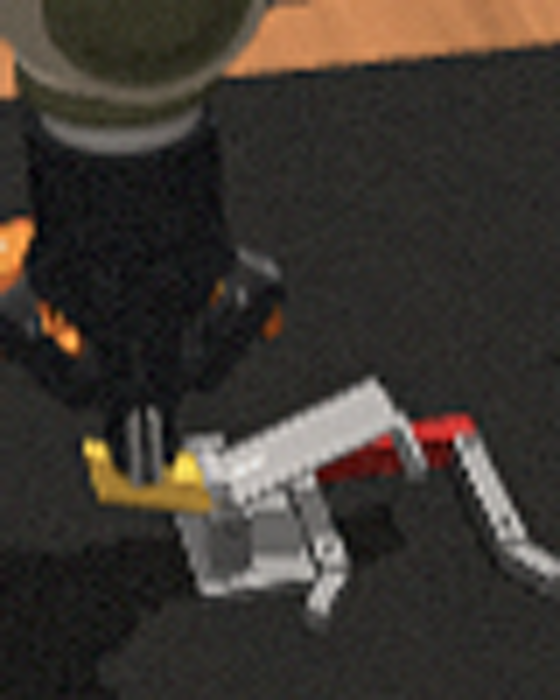

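```bash
python3 -m handwheel '[{"grip":0,"tx":0,"ty":3,"tz":0,"wx":0,"wy":0,"wz":0},{"grip":0,"tx":0,"ty":0,"tz":0,"wx":0,"wy":0,"wz":0}]' 20
python3 -m handwheel '[{"grip":0,"tx":0,"ty":3,"tz":0,"wx":0,"wy":0,"wz":0},{"grip":0,"tx":0,"ty":0,"tz":0,"wx":0,"wy":0,"wz":0},{"grip":0,"tx":0,"ty":0,"tz":0,"wx":0,"wy":0,"wz":0}]' 20
 python3 -c "
from h import *
c=cap('side'); crop(c,'s22',250,110,330,210,7)"
```

```text
time_s: 20.12
eef_pos: [463.3, 159.0, 8.4]
ee_rot: [0.512, -0.511, 0.488, -0.488]
force: [0.5, -0.4, -0.1]
grip_width: -0.001
time_s: 20.37
eef_pos: [463.3, 159.1, 5.6]
ee_rot: [0.512, -0.511, 0.488, -0.488]
force: [0.4, -0.1, -0.6]
grip_width: 0.003
```

View pics/s22.png

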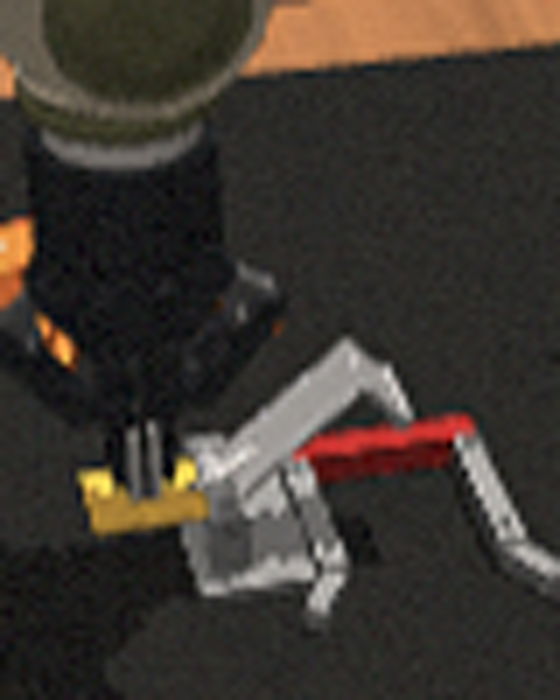

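Now the arm is visibly fully up (nose at crop (395,400)) and the tail is level. Raise and check that it stays up.

```bash
python3 -m handwheel '[{"grip":0,"tx":0,"ty":-6,"tz":0,"wx":0,"wy":0,"wz":0},{"grip":0,"tx":0,"ty":-12,"tz":0,"wx":0,"wy":0,"wz":0},{"grip":0,"tx":0,"ty":-25,"tz":0,"wx":0,"wy":0,"wz":0},{"grip":0,"tx":0,"ty":-30,"tz":0,"wx":0,"wy":0,"wz":0},{"grip":0,"tx":0,"ty":-25,"tz":0,"wx":0,"wy":0,"wz":0},{"grip":80,"tx":0,"ty":0,"tz":0,"wx":0,"wy":0,"wz":0}]' 20
 python3 -c "
from h import *
c=cap('side'); crop(c,'s23',250,110,330,210,7)
goto((564.4,-182,100),(1,0.041))"
```

```text
time_s: 20.92
eef_pos: [465.7, 159.3, 108.8]
ee_rot: [0.514, -0.509, 0.486, -0.49]
force: [0.8, -0.1, 0.5]
grip_width: 0.127
t 20.97 pos [464.6 159.1 106.3] force [0.9 0.  0.1] grip 18.3
R cols x,y,z: [[0.046, -0.999, -0.001], [0.006, 0.002, -1.0], [0.999, 0.046, 0.007]]
turn [-0.007  0.005 -0.001] then shift [344.9   6.3  85.7]
turn [-2.000e-03 -3.136e+00  1.000e-02] then shift [-344.9    6.3  -85.7]
```

View pics/s23.png

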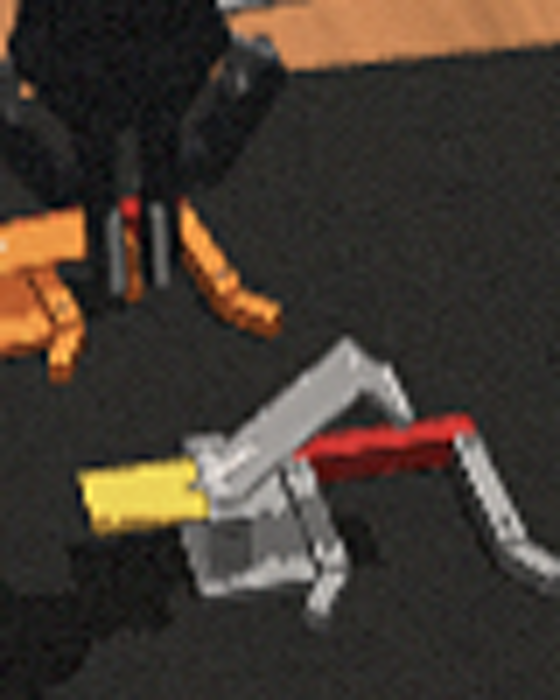

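```bash
python3 -m handwheel '[{"grip":80,"tx":18,"ty":0,"tz":3,"wx":-0.006,"wy":0.005,"wz":0},{"grip":80,"tx":39,"ty":0,"tz":9,"wx":0,"wy":0,"wz":0},{"grip":80,"tx":39,"ty":0,"tz":9,"wx":0,"wy":0,"wz":0},{"grip":80,"tx":39,"ty":0,"tz":10,"wx":0,"wy":0,"wz":0},{"grip":80,"tx":39,"ty":0,"tz":10,"wx":0,"wy":0,"wz":0},{"grip":80,"tx":39,"ty":0,"tz":10,"wx":0,"wy":0,"wz":0},{"grip":80,"tx":39,"ty":0,"tz":10,"wx":0,"wy":0,"wz":0},{"grip":80,"tx":39,"ty":10,"tz":10,"wx":0,"wy":0,"wz":0},{"grip":80,"tx":38,"ty":20,"tz":9,"wx":0,"wy":0,"wz":0},{"grip":80,"tx":16,"ty":20,"tz":4,"wx":0,"wy":0,"wz":0}]' 20
 python3 -c "
from h import *
goto((564.4,-182,-20),(1,0.041))"
```

```text
time_s: 21.8
eef_pos: [561.1, -184.6, 52.9]
ee_rot: [-0.508, 0.511, -0.491, 0.489]
force: [0.3, 0.0, -1.0]
grip_width: 0.934
t 21.8 pos [ 561.1 -184.6   52.9] force [ 0.3  0.  -1. ] grip 79.8
R cols x,y,z: [[0.038, -0.999, 0.0], [-0.004, -0.0, -1.0], [0.999, 0.038, -0.004]]
turn [ 0.004 -0.003  0.   ] then shift [-2.5 72.9  3.4]
turn [-0.     3.139  0.006] then shift [ 2.5 72.9 -3.4]
```

```bash
python3 -m handwheel '[{"grip":74,"tx":-2,"ty":14,"tz":3,"wx":0.004,"wy":-0.003,"wz":0},{"grip":74,"tx":0,"ty":14,"tz":0,"wx":0,"wy":0,"wz":0},{"grip":74,"tx":0,"ty":14,"tz":0,"wx":0,"wy":0,"wz":0},{"grip":74,"tx":0,"ty":14,"tz":0,"wx":0,"wy":0,"wz":0},{"grip":74,"tx":0,"ty":10,"tz":0,"wx":0,"wy":0,"wz":0},{"grip":74,"tx":0,"ty":4,"tz":0,"wx":0,"wy":0,"wz":0},{"grip":74,"tx":0,"ty":0,"tz":0,"wx":0,"wy":0,"wz":0}]' 20
 python3 -c "
from h import *
goto((564.4,-182,-20),(1,0.041))
c=cap('side'); crop(c,'s24',290,210,370,290,8)
for z in (0,5,10,15): print(z,[((p(c,(564.4+d,-182,z))-[290,210])*8).round(0) for d in(-37,37)])"
```

```text
time_s: 22.38
eef_pos: [562.8, -177.8, -17.2]
ee_rot: [-0.511, 0.511, -0.49, 0.488]
force: [0.5, -0.0, 0.8]
grip_width: 0.868
t 22.38 pos [ 562.8 -177.8  -17.2] force [ 0.5 -0.   0.8] grip 74.1
R cols x,y,z: [[0.044, -0.999, -0.002], [-0.003, 0.002, -1.0], [0.999, 0.044, -0.003]]
turn [ 0.003  0.003 -0.002] then shift [4.3 2.8 1.4]
turn [-3.000e-03 -3.138e+00 -4.000e-03] then shift [-4.3  2.8 -1.4]
0 [array([228., 458.]), array([456., 420.])]
5 [array([228., 447.]), array([457., 409.])]
10 [array([228., 436.]), array([458., 397.])]
15 [array([229., 424.]), array([458., 386.])]
```

View pics/s24.png

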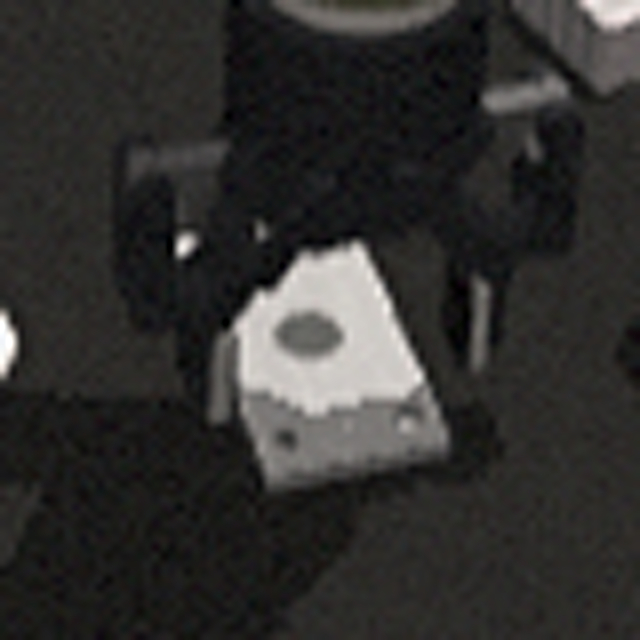

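```bash
python3 -m handwheel '[{"grip":74,"tx":3,"ty":4,"tz":-2,"wx":0,"wy":0,"wz":0},{"grip":74,"tx":0,"ty":4,"tz":0,"wx":0,"wy":0,"wz":0},{"grip":74,"tx":0,"ty":1,"tz":0,"wx":0,"wy":0,"wz":0},{"grip":50,"tx":0,"ty":0,"tz":0,"wx":0,"wy":0,"wz":0},{"grip":50,"tx":0,"ty":0,"tz":0,"wx":0,"wy":0,"wz":0},{"grip":50,"tx":0,"ty":0,"tz":0,"wx":0,"wy":0,"wz":0},{"grip":50,"tx":0,"ty":0,"tz":0,"wx":0,"wy":0,"wz":0},{"grip":50,"tx":0,"ty":0,"tz":0,"wx":0,"wy":0,"wz":0}]' 20
 python3 -c "
from h import *
goto((564.4,-182,-26),(1,0.012))
c=cap('side'); crop(c,'s25',290,210,370,290,8)"
```

```text
time_s: 23.1
eef_pos: [561.7, -181.2, -24.9]
ee_rot: [0.511, -0.511, 0.489, -0.488]
force: [0.1, 0.2, 0.8]
grip_width: 0.582
t 23.1 pos [ 561.7 -181.2  -24.9] force [0.1 0.2 0.8] grip 49.7
R cols x,y,z: [[0.044, -0.999, -0.001], [-0.001, 0.001, -1.0], [0.999, 0.044, -0.001]]
turn [ 0.001  0.032 -0.001] then shift [0.8 1.1 2.7]
turn [-1.000e-03 -3.109e+00 -1.000e-03] then shift [-0.8  1.1 -2.7]
```

View pics/s25.png

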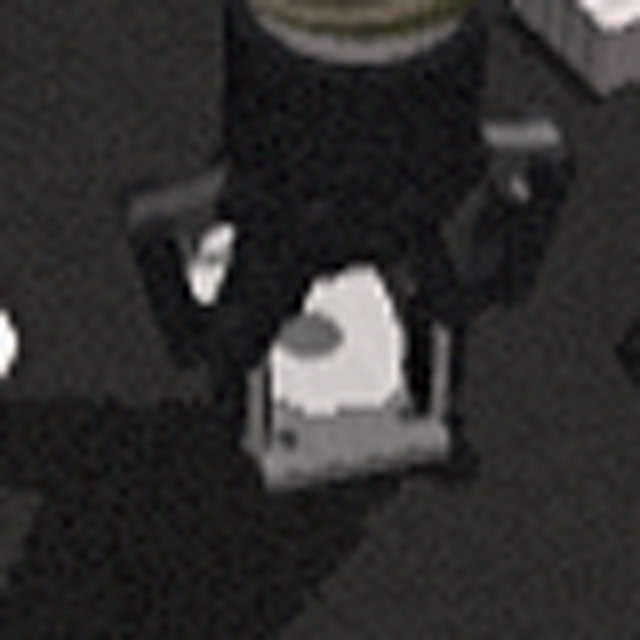

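```bash
python3 -m handwheel '[{"grip":74,"tx":0,"ty":0,"tz":0,"wx":0,"wy":0,"wz":0},{"grip":74,"tx":0,"ty":0,"tz":0,"wx":0,"wy":0,"wz":0},{"grip":74,"tx":0,"ty":0,"tz":0,"wx":0,"wy":0,"wz":0},{"grip":74,"tx":0,"ty":3,"tz":0,"wx":0,"wy":0,"wz":0},{"grip":74,"tx":0,"ty":3,"tz":0,"wx":0,"wy":0,"wz":0},{"grip":74,"tx":0,"ty":0,"tz":0,"wx":0,"wy":0,"wz":0}]' 20
 python3 -c "
from h import *
goto((564.4,-182,-26),(1,0.012))
c=cap('side'); crop(c,'s26',290,210,370,290,8)"
```

```text
time_s: 23.65
eef_pos: [561.2, -181.0, -31.8]
ee_rot: [-0.511, 0.511, -0.49, 0.488]
force: [0.6, 0.2, -0.6]
grip_width: 0.868
t 23.65 pos [ 561.2 -181.   -31.8] force [ 0.6  0.2 -0.6] grip 74.2
R cols x,y,z: [[0.044, -0.999, -0.002], [-0.002, 0.002, -1.0], [0.999, 0.044, -0.002]]
turn [ 0.002  0.032 -0.002] then shift [ 1.  -5.8  3.2]
turn [-2.000e-03 -3.109e+00 -3.000e-03] then shift [-1.  -5.8 -3.2]
```

View pics/s26.png

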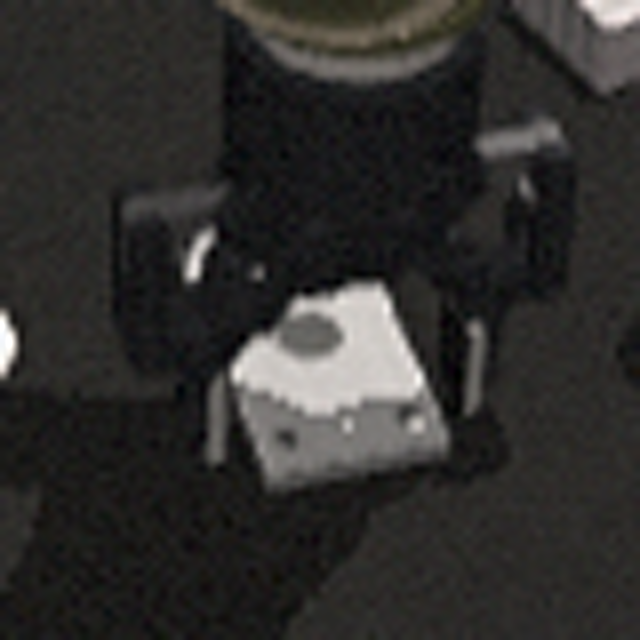

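```bash
python3 -m handwheel '[{"grip":50,"tx":0,"ty":0,"tz":0,"wx":0,"wy":0,"wz":0},{"grip":50,"tx":0,"ty":0,"tz":0,"wx":0,"wy":0,"wz":0},{"grip":50,"tx":0,"ty":0,"tz":0,"wx":0,"wy":0,"wz":0},{"grip":50,"tx":0,"ty":0,"tz":0,"wx":0,"wy":0,"wz":0},{"grip":50,"tx":0,"ty":0,"tz":0,"wx":0,"wy":0,"wz":0}]' 20
 python3 -c "
from h import *
goto((564.4,-182,-32),(1,0.012))
c=cap('side'); crop(c,'s27',290,210,370,290,8)"
```

```text
time_s: 24.12
eef_pos: [564.2, -182.4, -28.2]
ee_rot: [0.512, -0.51, 0.487, -0.491]
force: [3.9, 0.8, 14.4]
grip_width: 0.584
t 24.12 pos [ 564.2 -182.4  -28.2] force [ 3.9  0.8 14.4] grip 49.9
R cols x,y,z: [[0.044, -0.999, 0.003], [0.006, -0.002, -1.0], [0.999, 0.044, 0.005]]
turn [-0.005  0.032  0.002] then shift [-0.4  3.8  0.2]
turn [ 0.004 -3.109  0.008] then shift [ 0.4  3.8 -0.2]
```

View pics/s27.png

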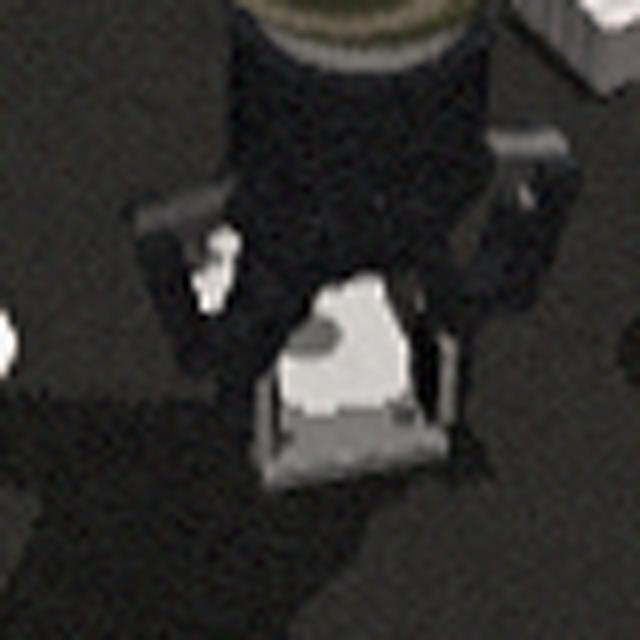

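```bash
python3 -m handwheel '[{"grip":74,"tx":0,"ty":-4,"tz":0,"wx":0,"wy":0,"wz":0},{"grip":74,"tx":0,"ty":0,"tz":0,"wx":0,"wy":0,"wz":0},{"grip":74,"tx":0,"ty":0,"tz":0,"wx":-0.005,"wy":0,"wz":0},{"grip":74,"tx":0,"ty":4,"tz":0,"wx":0,"wy":0,"wz":0},{"grip":74,"tx":0,"ty":2,"tz":0,"wx":0,"wy":0,"wz":0},{"grip":74,"tx":0,"ty":0,"tz":0,"wx":0,"wy":0,"wz":0}]' 20
 python3 -c "
from h import *
goto((564.4,-182,-36),(1,0.012))"
```

```text
time_s: 24.67
eef_pos: [561.0, -180.9, -34.1]
ee_rot: [-0.509, 0.512, -0.491, 0.487]
force: [0.3, 0.3, 0.2]
grip_width: 0.87
t 24.67 pos [ 561.  -180.9  -34.1] force [0.3 0.3 0.2] grip 74.3
R cols x,y,z: [[0.044, -0.999, -0.002], [-0.008, 0.002, -1.0], [0.999, 0.044, -0.007]]
turn [ 0.008  0.032 -0.002] then shift [1.1 1.9 3.4]
turn [-3.000e-03 -3.109e+00 -1.200e-02] then shift [-1.1  1.9 -3.4]
```

```bash
python3 -m handwheel '[{"grip":74,"tx":0,"ty":2,"tz":0,"wx":0.008,"wy":0,"wz":0},{"grip":74,"tx":0,"ty":0,"tz":0,"wx":0,"wy":0,"wz":0}]' 20
python3 -m handwheel '[{"grip":74,"tx":0,"ty":2,"tz":0,"wx":0,"wy":0,"wz":0},{"grip":74,"tx":0,"ty":0,"tz":0,"wx":0,"wy":0,"wz":0}]' 20
 python3 -c "
from h import *
goto((564.4,-182,-36),(1,0.012))
c=cap('side'); crop(c,'s28',290,210,370,290,8)"
```

```text
time_s: 24.83
eef_pos: [561.2, -181.1, -35.6]
ee_rot: [0.512, -0.51, 0.489, -0.489]
force: [0.5, -0.5, 0.2]
grip_width: 0.863
time_s: 25.0
eef_pos: [561.4, -181.2, -37.3]
ee_rot: [0.512, -0.51, 0.489, -0.489]
force: [-0.5, -0.0, -0.1]
grip_width: 0.866
t 25.0 pos [ 561.4 -181.2  -37.3] force [-0.5 -0.  -0.1] grip 74.0
R cols x,y,z: [[0.044, -0.999, -0.001], [0.002, 0.001, -1.0], [0.999, 0.044, 0.002]]
turn [-0.002  0.032 -0.001] then shift [ 0.9 -1.3  3. ]
turn [-2.000e-03 -3.109e+00  3.000e-03] then shift [-0.9 -1.3 -3. ]
```

View pics/s28.png

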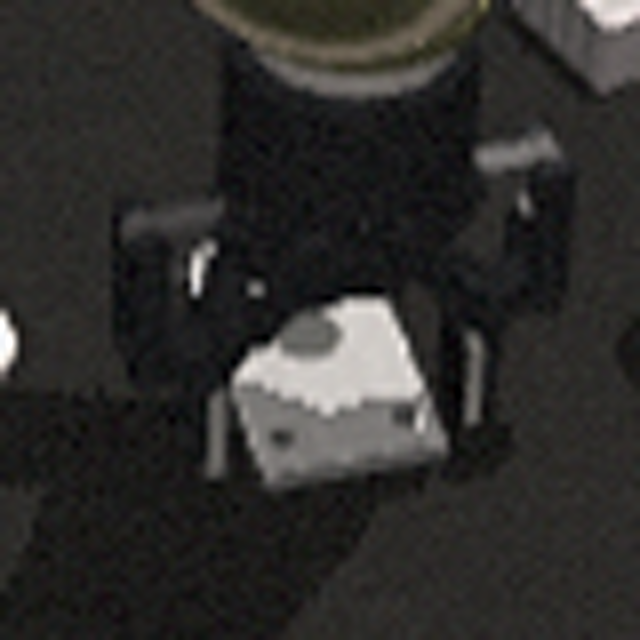

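```bash
python3 -m handwheel '[{"grip":50,"tx":0,"ty":0,"tz":2,"wx":0,"wy":0,"wz":0},{"grip":50,"tx":0,"ty":0,"tz":1,"wx":0,"wy":0,"wz":0},{"grip":50,"tx":0,"ty":0,"tz":0,"wx":0,"wy":0,"wz":0},{"grip":50,"tx":0,"ty":0,"tz":0,"wx":0,"wy":0,"wz":0}]' 20
 python3 -c "
from h import *
goto((564.4,-182,-36),(1,0.012))
c=cap('side'); crop(c,'s29',290,210,370,290,8)"
```

```text
time_s: 25.38
eef_pos: [564.7, -181.1, -36.8]
ee_rot: [0.512, -0.51, 0.488, -0.489]
force: [-1.0, 0.4, 3.4]
grip_width: 0.698
t 25.38 pos [ 564.7 -181.1  -36.8] force [-1.   0.4  3.4] grip 59.6
R cols x,y,z: [[0.044, -0.999, -0.001], [0.002, 0.001, -1.0], [0.999, 0.044, 0.002]]
turn [-0.002  0.032 -0.001] then shift [ 0.9 -0.8 -0.3]
turn [-1.000e-03 -3.109e+00  3.000e-03] then shift [-0.9 -0.8  0.3]
```

View pics/s29.png

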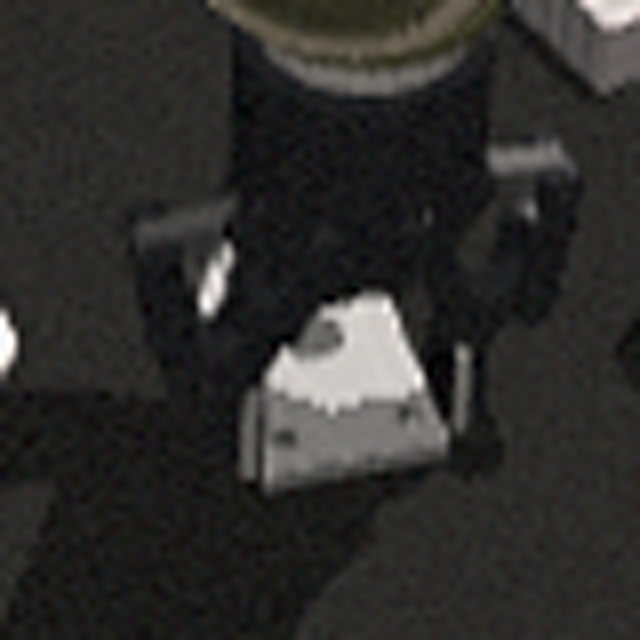

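```bash
python3 -m handwheel '[{"grip":50,"tx":0,"ty":0,"tz":3,"wx":0,"wy":0.016,"wz":0},{"grip":50,"tx":-8,"ty":0,"tz":3,"wx":0,"wy":0.016,"wz":0},{"grip":50,"tx":-16,"ty":0,"tz":3,"wx":0,"wy":0,"wz":0},{"grip":50,"tx":-20,"ty":0,"tz":3,"wx":0,"wy":0,"wz":0},{"grip":50,"tx":-22,"ty":0,"tz":0,"wx":0,"wy":0,"wz":0},{"grip":50,"tx":-22,"ty":0,"tz":0,"wx":0,"wy":0,"wz":0},{"grip":50,"tx":-22,"ty":0,"tz":0,"wx":0,"wy":0,"wz":0},{"grip":50,"tx":-20,"ty":0,"tz":0,"wx":0,"wy":0,"wz":0},{"grip":50,"tx":-15,"ty":0,"tz":0,"wx":0,"wy":0,"wz":0},{"grip":50,"tx":-5,"ty":0,"tz":0,"wx":0,"wy":0,"wz":0}]' 20
 python3 -c "
from h import *
F=(574.7,139,0.012)
goto(fx(F,(0,-120-40,-36.8)),(1,0.012))
c=cap('side'); crop(c,'s30',270,150,370,250,8)
c=cap('top'); crop(c,'t30',220,150,350,270,6)"
```

```text
time_s: 26.27
eef_pos: [574.8, -29.1, -36.8]
ee_rot: [0.504, -0.502, 0.496, -0.497]
force: [-0.2, -2.5, 1.2]
grip_width: 0.693
t 26.27 pos [574.8 -29.1 -36.8] force [-0.2 -2.5  1.2] grip 59.2
R cols x,y,z: [[0.014, -1.0, -0.001], [0.003, 0.001, -1.0], [1.0, 0.014, 0.003]]
turn [-0.003  0.002 -0.001] then shift [-8.1  0.   1.9]
turn [-1.00e-03 -3.14e+00  4.00e-03] then shift [ 8.1  0.  -1.9]
```

View pics/s30.png

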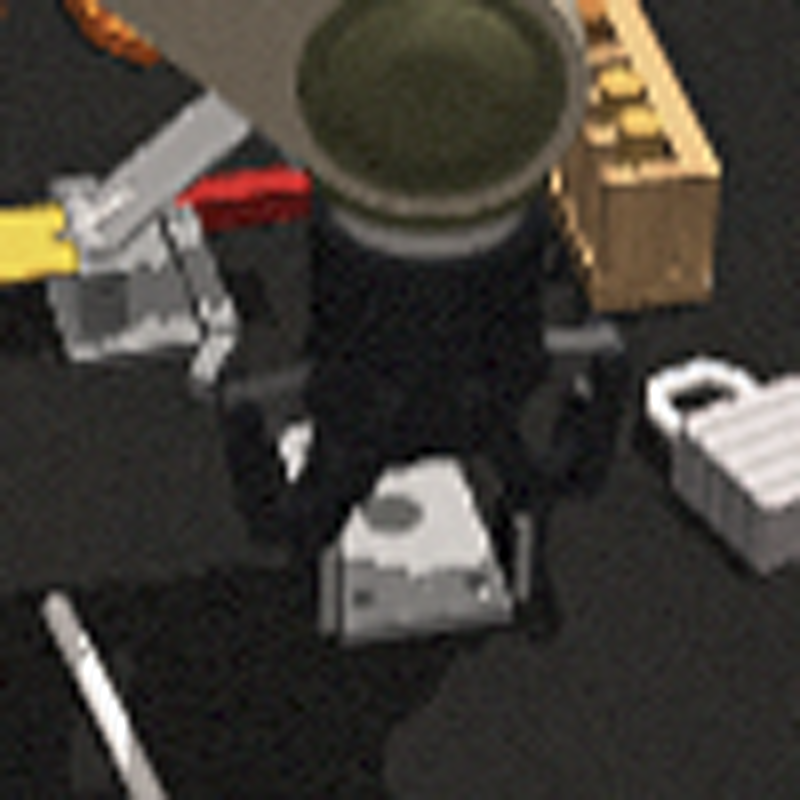

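View pics/t30.png

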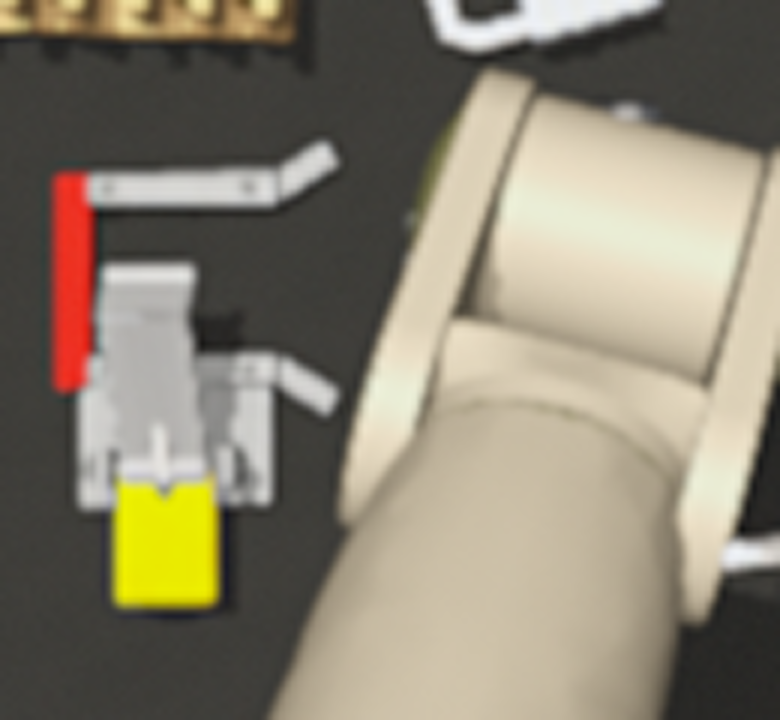

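```bash
python3 -c "
from h import *
c=cap('side'); F=(574.7,139,0.012)
o=lambda a,b:((a+.5)/8-.5+270,(b+.5)/8-.5+150)
print('L',w(c,*o(343,645),0),'R',w(c,*o(512,615),0), 'hole',w(c,*o(393,513),8))
x=tool()[0]
PL=(574.8-40*.014,-29.1+40,0.014)
segs=box(PL,-30,30,-55,55,8,(0,0,255))+box(PL,-30,30,-55,55,0,(0,255,0))+fixsegs(F)
overlay(c,'o30',segs,(270,150,370,250),8)
"
```

```text
L [544.30814618 -44.08090643] R [604.36556256 -41.8793416 ] hole [575.1208667   10.85506626]
```

View pics/o30.png

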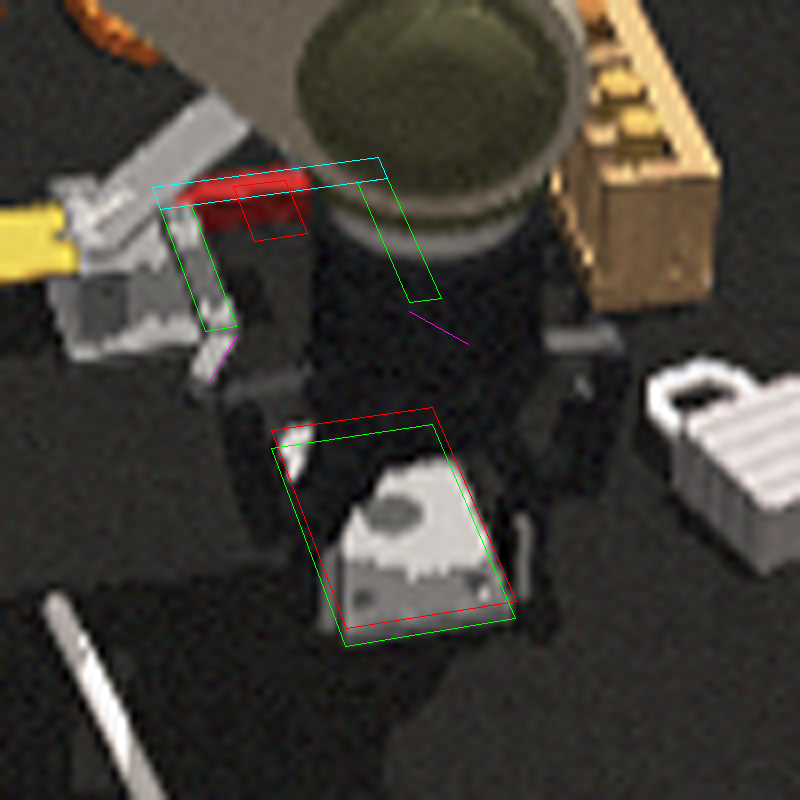

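```bash
python3 -m handwheel '[{"grip":50,"tx":-5,"ty":0,"tz":1,"wx":0,"wy":-0.002,"wz":0},{"grip":50,"tx":-10,"ty":0,"tz":1,"wx":0,"wy":0,"wz":0},{"grip":50,"tx":-15,"ty":0,"tz":0,"wx":0,"wy":0,"wz":0},{"grip":50,"tx":-15,"ty":0,"tz":0,"wx":0,"wy":0,"wz":0},{"grip":50,"tx":-10,"ty":0,"tz":0,"wx":0,"wy":0,"wz":0},{"grip":50,"tx":-5,"ty":0,"tz":0,"wx":0,"wy":0,"wz":0}]' 20
python3 -m handwheel '[{"grip":50,"tx":-8,"ty":0,"tz":0,"wx":0,"wy":0,"wz":0},{"grip":50,"tx":-8,"ty":0,"tz":0,"wx":0,"wy":0,"wz":0},{"grip":50,"tx":-8,"ty":0,"tz":0,"wx":0,"wy":0,"wz":0}]' 20
 python3 -c "
from h import *
F=(574.7,139,0.012)
goto(fx(F,(0,-30-40,-36.8)),(1,0.012))
c=cap('top'); crop(c,'t31',220,150,350,270,6)
c=cap('side'); x=tool()[0]
PL=(x[0]-40*.014,x[1]+40,0.013)
segs=box(PL,-30,30,-55,55,8,(0,0,255))+box(PL,-30,30,-55,55,0,(0,255,0))+fixsegs(F)
overlay(c,'o31',segs,(250,130,350,230),8)
"
```

```text
time_s: 26.92
eef_pos: [575.8, 30.1, -36.8]
ee_rot: [0.504, -0.503, 0.496, -0.497]
force: [0.1, -2.8, 1.0]
grip_width: 0.694
time_s: 27.17
eef_pos: [575.5, 53.5, -36.8]
ee_rot: [0.504, -0.503, 0.496, -0.497]
force: [-0.3, -1.8, -0.2]
grip_width: 0.695
t 27.17 pos [575.5  53.5 -36.8] force [-0.3 -1.8 -0.2] grip 59.4
R cols x,y,z: [[0.014, -1.0, -0.001], [0.002, 0.001, -1.0], [1.0, 0.014, 0.002]]
turn [-0.002  0.002 -0.001] then shift [-15.5   0.    0.2]
turn [-1.00e-03 -3.14e+00  3.00e-03] then shift [15.5  0.  -0.2]
```

View pics/o31.png

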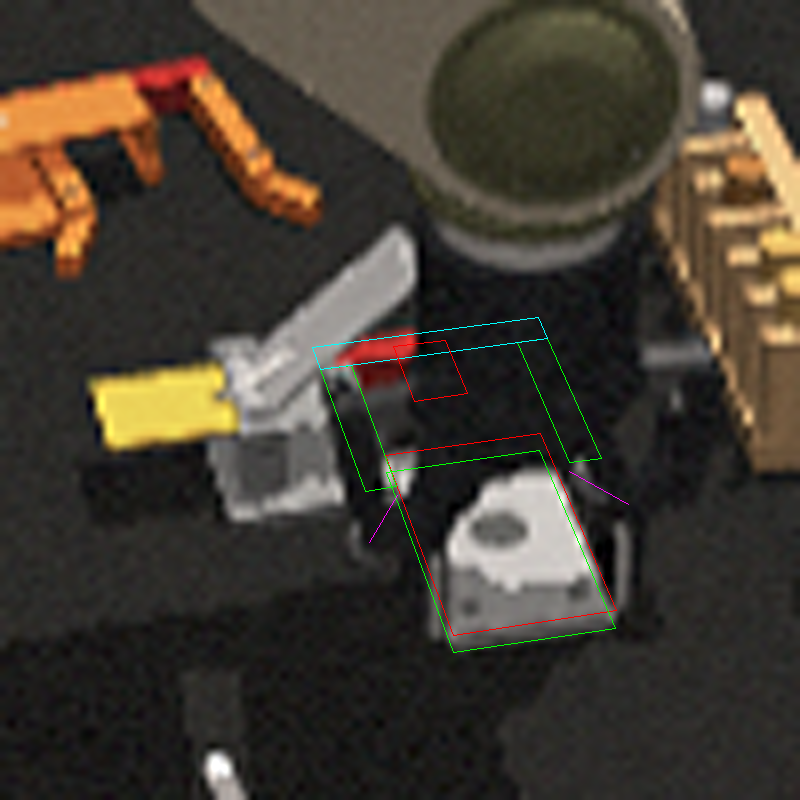

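View pics/t31.png

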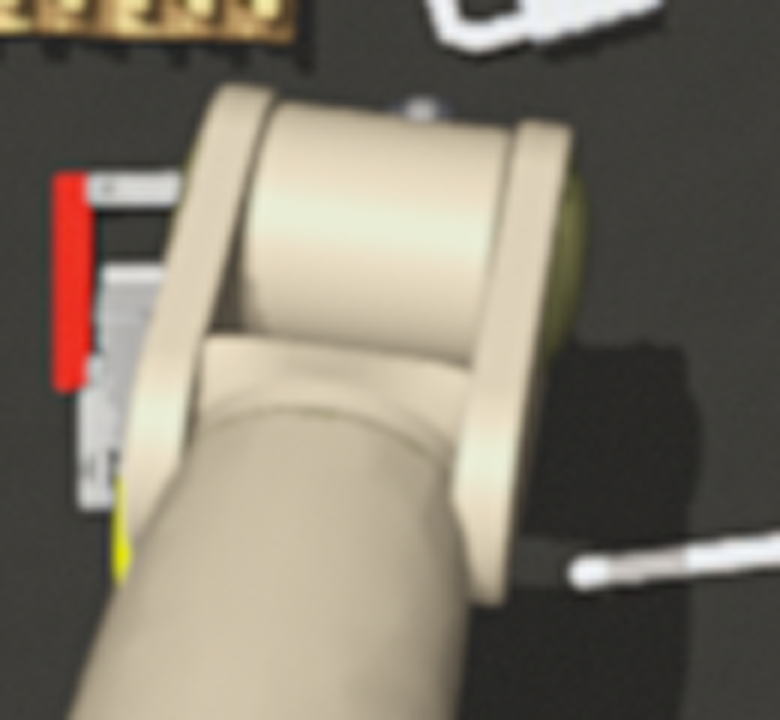

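```bash
python3 -m handwheel '[{"grip":50,"tx":-7,"ty":0,"tz":1,"wx":0,"wy":0,"wz":0},{"grip":50,"tx":-7,"ty":0,"tz":0,"wx":0,"wy":0,"wz":0},{"grip":50,"tx":-5,"ty":0,"tz":0,"wx":0,"wy":0,"wz":0}]' 20
python3 -m handwheel '[{"grip":50,"tx":-4,"ty":0,"tz":0,"wx":0,"wy":0,"wz":0},{"grip":50,"tx":-1,"ty":0,"tz":0,"wx":0,"wy":0,"wz":0},{"grip":66,"tx":0,"ty":0,"tz":0,"wx":0,"wy":0,"wz":0},{"grip":70,"tx":0,"ty":0,"tz":0,"wx":0,"wy":0,"wz":0},{"grip":70,"tx":0,"ty":0,"tz":0,"wx":0,"wy":0,"wz":0}]' 20
 python3 -c "
from h import *
goto((575,40,-37))
"
```

```text
time_s: 27.52
eef_pos: [576.2, 72.8, -36.7]
ee_rot: [0.504, -0.503, 0.496, -0.497]
force: [0.3, -2.2, -0.1]
grip_width: 0.692
time_s: 27.93
eef_pos: [576.0, 77.2, -36.8]
ee_rot: [0.504, -0.503, 0.496, -0.497]
force: [-0.2, 0.1, -0.5]
grip_width: 0.821
t 27.93 pos [576.   77.2 -36.8] force [-0.2  0.1 -0.5] grip 70.1
R cols x,y,z: [[0.014, -1.0, -0.001], [0.002, 0.001, -1.0], [1.0, 0.014, 0.002]]
shift [37.2  0.1 -1.5]
```

```bash
python3 -m handwheel '[{"grip":70,"tx":8,"ty":0,"tz":0,"wx":0,"wy":0,"wz":0},{"grip":70,"tx":16,"ty":0,"tz":0,"wx":0,"wy":0,"wz":0},{"grip":70,"tx":14,"ty":0,"tz":0,"wx":0,"wy":0,"wz":0},{"grip":70,"tx":4,"ty":-5,"tz":0,"wx":0,"wy":0,"wz":0},{"grip":40,"tx":0,"ty":0,"tz":0,"wx":0,"wy":0,"wz":0},{"grip":40,"tx":0,"ty":0,"tz":0,"wx":0,"wy":0,"wz":0},{"grip":40,"tx":0,"ty":0,"tz":0,"wx":0,"wy":0,"wz":0},{"grip":40,"tx":0,"ty":0,"tz":0,"wx":0,"wy":0,"wz":0}]' 20
 python3 -c "
from h import *
goto((575,40,-37))
c=cap('side');F=(574.7,139,0.012)
PL=(575,116.5,0.013)
segs=box(PL,-30,30,-55,55,8,(0,0,255))+box(PL,-30,30,-55,55,0,(0,255,0))
overlay(c,'o32',segs,(250,130,350,230),8)
"
```

```text
time_s: 28.6
eef_pos: [576.6, 35.8, -31.8]
ee_rot: [0.504, -0.503, 0.496, -0.496]
force: [1.0, -0.0, -0.1]
grip_width: 0.469
t 28.6 pos [576.6  35.8 -31.8] force [ 1.  -0.  -0.1] grip 40.0
R cols x,y,z: [[0.015, -1.0, -0.001], [0.002, 0.001, -1.0], [1.0, 0.015, 0.002]]
shift [-4.2  5.2 -1.5]
```

View pics/o32.png

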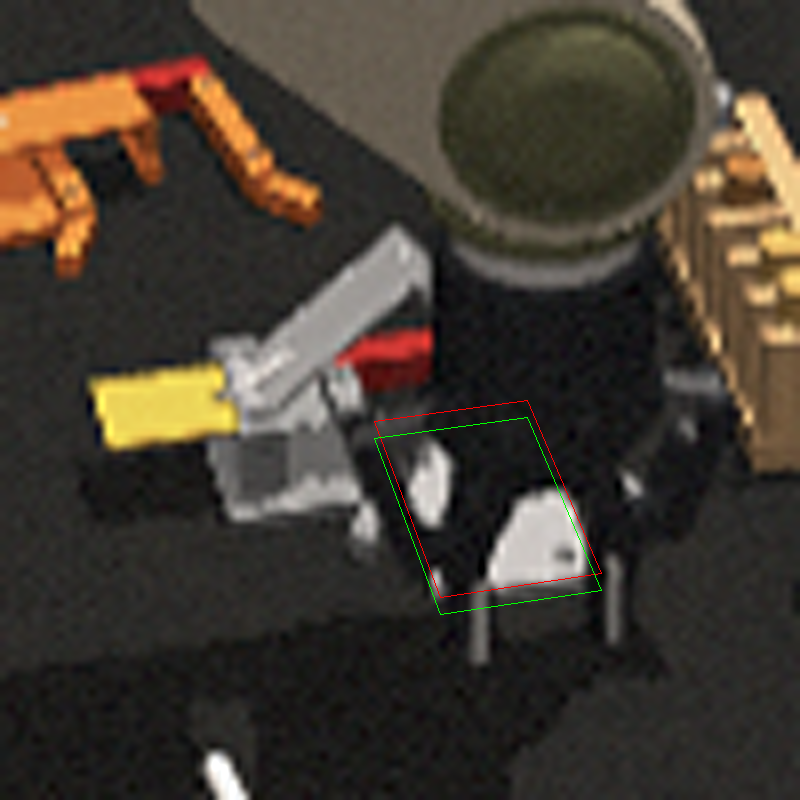

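```bash
python3 -m handwheel '[{"grip":40,"tx":0,"ty":3,"tz":-1.5,"wx":0,"wy":0,"wz":0},{"grip":40,"tx":0,"ty":1,"tz":0,"wx":0,"wy":0,"wz":0},{"grip":40,"tx":0,"ty":0,"tz":0,"wx":0,"wy":0,"wz":0}]' 20
python3 -m handwheel '[{"grip":40,"tx":-5,"ty":0,"tz":0,"wx":0,"wy":0,"wz":0},{"grip":40,"tx":-5,"ty":0,"tz":0,"wx":0,"wy":0,"wz":0},{"grip":40,"tx":-5,"ty":0,"tz":0,"wx":0,"wy":0,"wz":0},{"grip":40,"tx":-4,"ty":0,"tz":0,"wx":0,"wy":0,"wz":0}]' 20
```

```text
time_s: 28.9
eef_pos: [575.6, 35.5, -34.7]
ee_rot: [0.505, -0.503, 0.496, -0.497]
force: [-2.6, 1.6, 12.4]
grip_width: 0.469
time_s: 29.23
eef_pos: [576.1, 53.4, -34.6]
ee_rot: [0.505, -0.503, 0.495, -0.498]
force: [0.2, -7.4, 9.4]
grip_width: 0.469
```

```bash
python3 -m handwheel '[{"grip":40,"tx":0,"ty":-2.5,"tz":0,"wx":0,"wy":0,"wz":0},{"grip":40,"tx":0,"ty":0,"tz":0,"wx":0,"wy":0,"wz":0}]' 20
python3 -m handwheel '[{"grip":40,"tx":-4,"ty":0,"tz":0,"wx":0,"wy":0,"wz":0},{"grip":40,"tx":-4,"ty":0,"tz":0,"wx":0,"wy":0,"wz":0},{"grip":40,"tx":-4,"ty":0,"tz":0,"wx":0,"wy":0,"wz":0},{"grip":40,"tx":0,"ty":0,"tz":0,"wx":0,"wy":0,"wz":0}]' 20
 python3 -c "
from h import *
goto((575,78,-33))
c=cap('side');F=(574.7,139,0.012);x=tool()[0]
PL=(575,x[1]+11+55,0.013)
segs=box(PL,-30,30,-55,55,8,(0,0,255))+box(PL,-30,30,-55,55,0,(0,255,0))
overlay(c,'o33',segs,(250,130,350,230),8)
"
```

```text
time_s: 29.4
eef_pos: [574.9, 54.4, -33.1]
ee_rot: [0.504, -0.503, 0.496, -0.497]
force: [-0.7, -0.1, 0.1]
grip_width: 0.474
time_s: 29.73
eef_pos: [574.6, 67.1, -33.4]
ee_rot: [0.504, -0.503, 0.496, -0.496]
force: [-0.0, -0.2, -0.3]
grip_width: 0.469
t 29.73 pos [574.6  67.1 -33.4] force [-0.  -0.2 -0.3] grip 40.1
R cols x,y,z: [[0.015, -1.0, -0.001], [0.002, 0.001, -1.0], [1.0, 0.015, 0.002]]
shift [-10.9  -0.3   0.6]
```

View pics/o33.png

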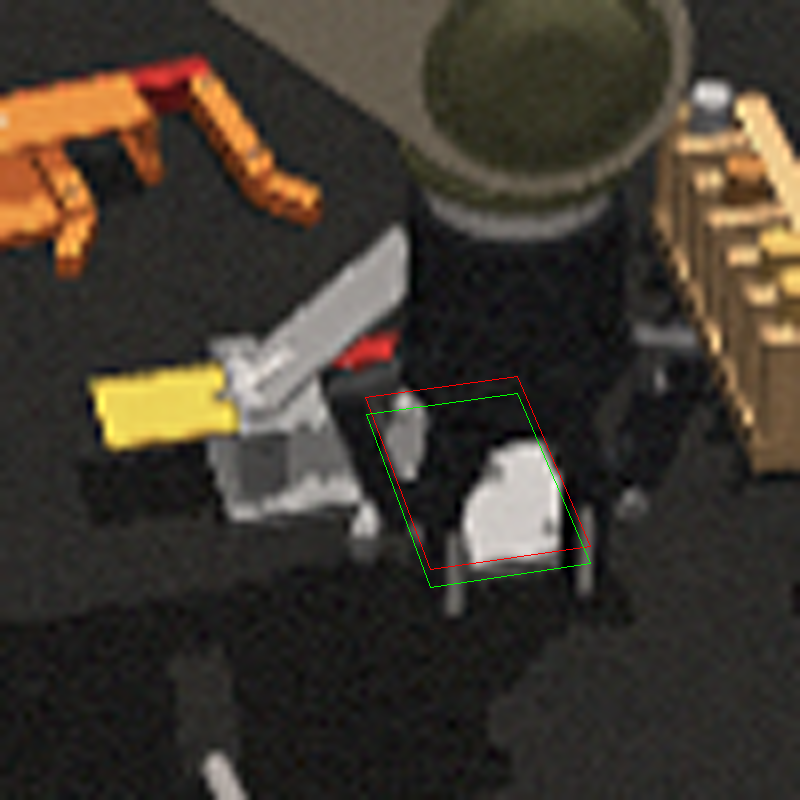

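```bash
python3 -m handwheel '[{"grip":40,"tx":-3,"ty":0,"tz":0,"wx":0,"wy":0,"wz":0},{"grip":40,"tx":-3,"ty":0,"tz":0,"wx":0,"wy":0,"wz":0},{"grip":40,"tx":-2,"ty":0,"tz":0,"wx":0,"wy":0,"wz":0},{"grip":40,"tx":0,"ty":0,"tz":0,"wx":0,"wy":0,"wz":0}]' 20
python3 -m handwheel '[{"grip":40,"tx":-1,"ty":0,"tz":0,"wx":0,"wy":0,"wz":0},{"grip":40,"tx":-1,"ty":0,"tz":0,"wx":0,"wy":0,"wz":0}]' 20
python3 -m handwheel '[{"grip":40,"tx":-1,"ty":0,"tz":0,"wx":0,"wy":0,"wz":0},{"grip":40,"tx":-1,"ty":0,"tz":0,"wx":0,"wy":0,"wz":0}]' 20
python3 -m handwheel '[{"grip":40,"tx":0,"ty":0,"tz":0,"wx":0,"wy":0,"wz":0}]' 20
```

```text
time_s: 30.12
eef_pos: [574.4, 74.8, -33.4]
ee_rot: [0.504, -0.503, 0.496, -0.496]
force: [1.0, -0.2, -0.7]
grip_width: 0.466
time_s: 30.28
eef_pos: [574.5, 76.2, -33.3]
ee_rot: [0.504, -0.503, 0.496, -0.497]
force: [-0.0, -1.2, -1.5]
grip_width: 0.47
time_s: 30.45
eef_pos: [574.5, 78.2, -33.3]
ee_rot: [0.504, -0.503, 0.496, -0.497]
force: [-0.3, -1.9, -1.2]
grip_width: 0.472
time_s: 30.53
eef_pos: [574.5, 78.4, -33.2]
ee_rot: [0.504, -0.503, 0.496, -0.497]
force: [0.3, -0.3, -1.4]
grip_width: 0.465
```

Still sliding freely (~2 N); creep on until the stop resists.

```bash
python3 -m handwheel '[{"grip":40,"tx":-1,"ty":0,"tz":0,"wx":0,"wy":0,"wz":0},{"grip":40,"tx":-1,"ty":0,"tz":0,"wx":0,"wy":0,"wz":0}]' 20
python3 -m handwheel '[{"grip":40,"tx":-1,"ty":0,"tz":0,"wx":0,"wy":0,"wz":0},{"grip":40,"tx":-1,"ty":0,"tz":0,"wx":0,"wy":0,"wz":0}]' 20
 python3 -c "
from h import *
c=cap('side');F=(574.7,139,0.012);x=tool()[0];print(x)
PL=(*fx(F,(0,5,0))[:2],0.012)
segs=box(PL,-30,30,-55,55,8,(0,0,255))+box(PL,-30,30,-55,55,0,(0,255,0))
overlay(c,'o34',segs,(250,130,350,230),8)
c=cap('top');overlay(c,'o35',segs,(225,160,325,255),8)
"
```

```text
time_s: 30.7
eef_pos: [574.5, 80.2, -33.2]
ee_rot: [0.504, -0.503, 0.496, -0.497]
force: [-0.2, -1.5, -0.6]
grip_width: 0.466
time_s: 30.87
eef_pos: [575.1, 80.9, -33.1]
ee_rot: [0.504, -0.503, 0.495, -0.497]
force: [1.6, -14.4, -1.5]
grip_width: 0.472
[575.15010854  80.7985732  -33.03066843]
```

View pics/o34.png

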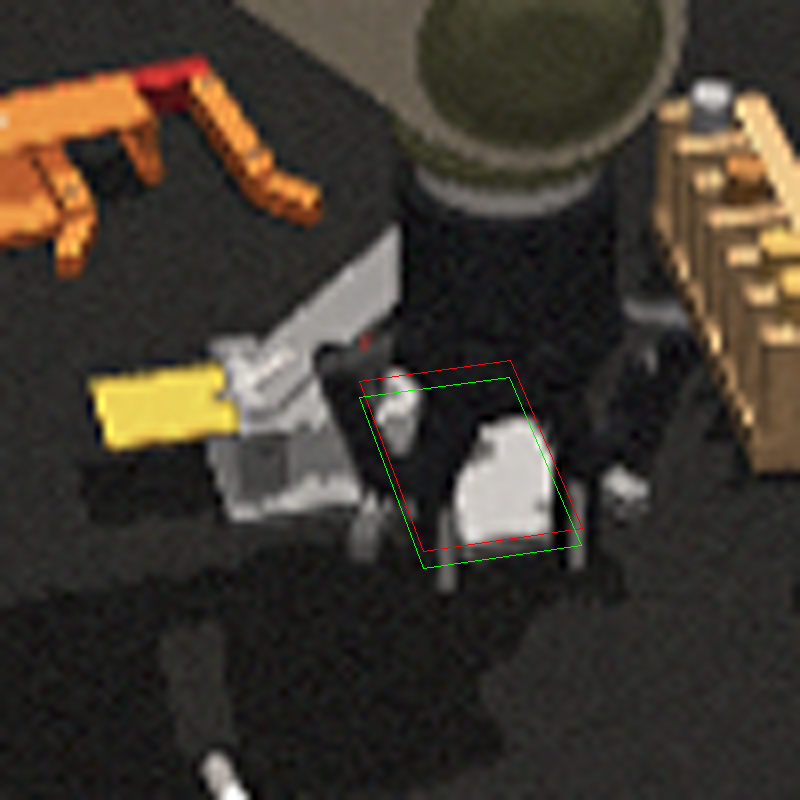

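View pics/o35.png

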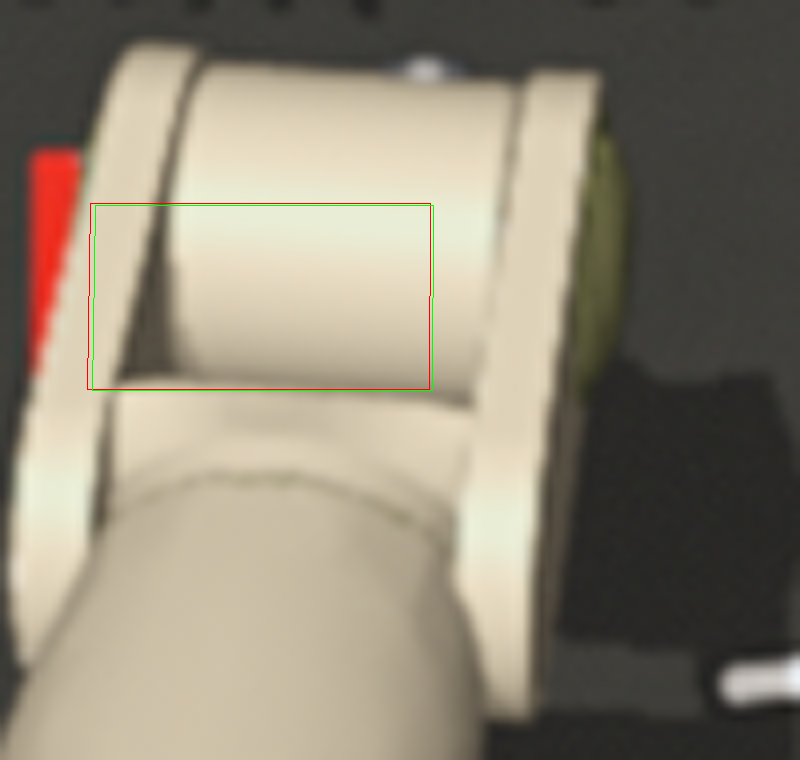

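```bash
python3 -m handwheel '[{"grip":40,"tx":4,"ty":0,"tz":0,"wx":0,"wy":0,"wz":0},{"grip":40,"tx":16,"ty":0,"tz":0,"wx":0,"wy":0,"wz":0},{"grip":40,"tx":20,"ty":-20,"tz":0,"wx":0,"wy":0,"wz":0},{"grip":0,"tx":20,"ty":-35,"tz":0,"wx":0,"wy":0,"wz":0},{"grip":0,"tx":20,"ty":-35,"tz":0,"wx":0,"wy":0,"wz":0},{"grip":0,"tx":30,"ty":-35,"tz":0,"wx":0,"wy":0,"wz":0},{"grip":0,"tx":30,"ty":-15,"tz":0,"wx":0,"wy":0,"wz":0},{"grip":0,"tx":0,"ty":0,"tz":0,"wx":0,"wy":0,"wz":0}]' 20
 python3 -c "
from h import *
F=(574.7,139,0.012)
goto(fx(F,(-30,25,100)))
c=cap('side')
PL=(*fx(F,(0,5,0))[:2],0.012)
segs=box(PL,-30,30,-55,55,8,(0,0,255))
overlay(c,'o36',segs,(250,130,350,230),8)
c=cap('top');overlay(c,'o37',segs,(225,160,325,255),8)
"
```

```text
time_s: 31.63
eef_pos: [578.2, -59.6, 107.5]
ee_rot: [0.505, -0.501, 0.494, -0.5]
force: [1.1, -1.2, -0.1]
grip_width: -0.002
t 31.63 pos [578.2 -59.6 107.5] force [ 1.1 -1.2 -0.1] grip -0.1
R cols x,y,z: [[0.011, -1.0, 0.002], [0.01, -0.002, -1.0], [1.0, 0.011, 0.01]]
shift [-223.6    6.8  -31.5]
```

View pics/o36.png

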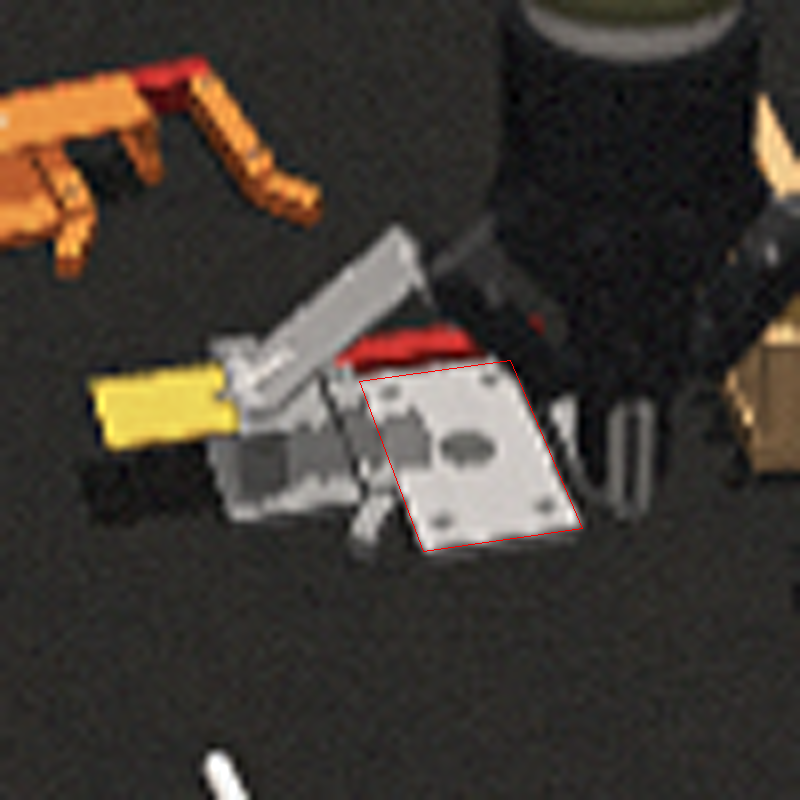

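View pics/o37.png

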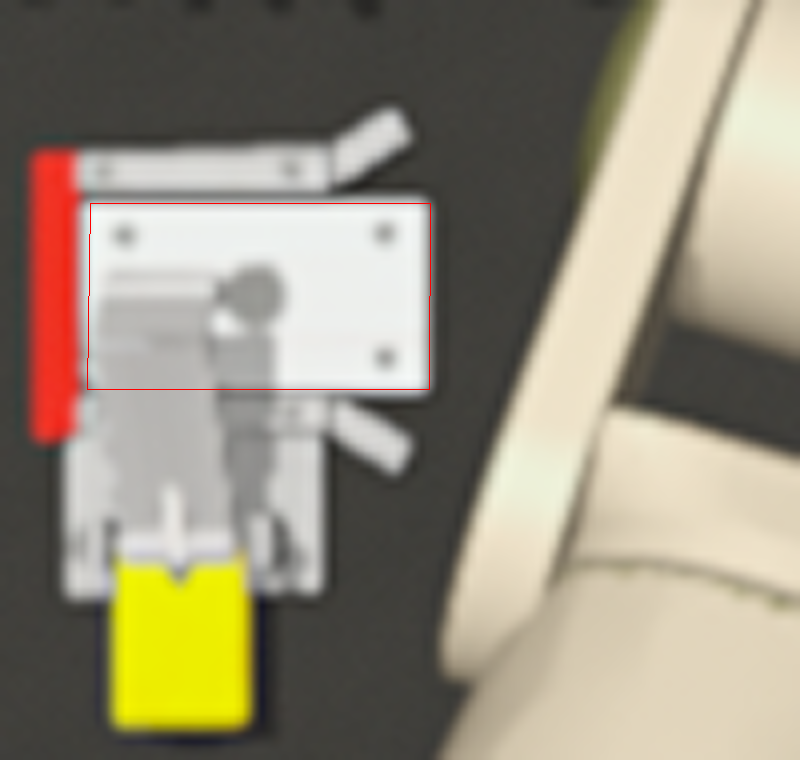

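```bash
python3 -m handwheel '[{"grip":0,"tx":-15,"ty":0,"tz":-4,"wx":-0.01,"wy":0,"wz":0},{"grip":0,"tx":-30,"ty":0,"tz":-5,"wx":0,"wy":0,"wz":0},{"grip":0,"tx":-35,"ty":0,"tz":-5,"wx":0,"wy":0,"wz":0},{"grip":0,"tx":-35,"ty":0,"tz":-5,"wx":0,"wy":0,"wz":0},{"grip":0,"tx":-35,"ty":0,"tz":-5,"wx":0,"wy":0,"wz":0},{"grip":0,"tx":-35,"ty":0,"tz":-5,"wx":0,"wy":0,"wz":0},{"grip":0,"tx":-28,"ty":0,"tz":-2,"wx":0,"wy":0,"wz":0},{"grip":0,"tx":-10,"ty":0,"tz":0,"wx":0,"wy":0,"wz":0},{"grip":0,"tx":0,"ty":0,"tz":0,"wx":0,"wy":0,"wz":0}]' 20
 python3 -c "
from h import *
F=(574.7,139,0.012)
goto(fx(F,(-30,25,37)))
c=cap('side'); crop(c,'s38',250,90,350,190,7)
"
```

```text
time_s: 32.48
eef_pos: [540.7, 170.4, 102.7]
ee_rot: [-0.502, 0.507, -0.498, 0.493]
force: [1.5, -1.0, 0.4]
grip_width: 0.001
t 32.48 pos [540.7 170.4 102.7] force [ 1.5 -1.   0.4] grip 0.1
R cols x,y,z: [[0.018, -1.0, -0.001], [-0.01, 0.001, -1.0], [1.0, 0.018, -0.01]]
shift [ 6.9 65.6  4.2]
```

View pics/s38.png

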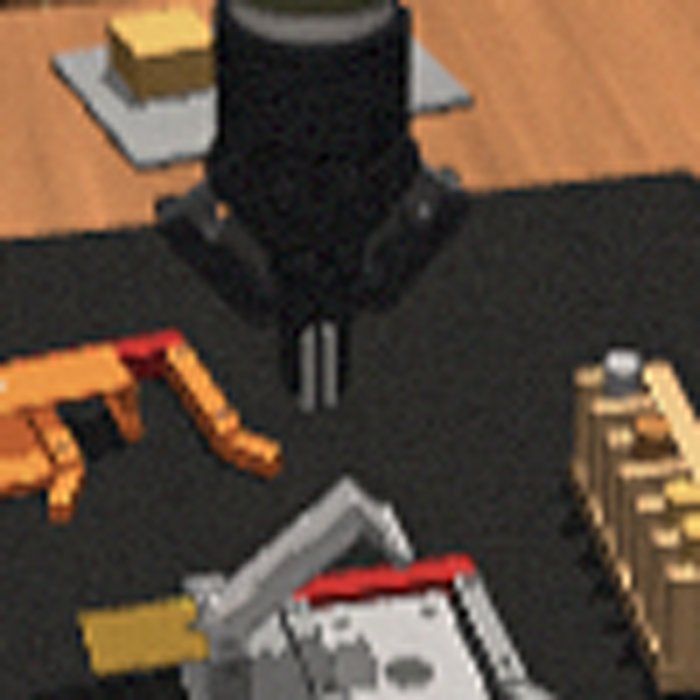

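Fingers are lined up above the arm near its nose end. Press down.

```bash
python3 -m handwheel '[{"grip":0,"tx":7,"ty":12,"tz":2,"wx":0.01,"wy":0,"wz":0},{"grip":0,"tx":0,"ty":15,"tz":0,"wx":0,"wy":0,"wz":0},{"grip":0,"tx":0,"ty":15,"tz":0,"wx":0,"wy":0,"wz":0},{"grip":0,"tx":0,"ty":10,"tz":0,"wx":0,"wy":0,"wz":0},{"grip":0,"tx":0,"ty":6,"tz":0,"wx":0,"wy":0,"wz":0},{"grip":0,"tx":0,"ty":6,"tz":0,"wx":0,"wy":0,"wz":0}]' 20
python3 -m handwheel '[{"grip":0,"tx":0,"ty":6,"tz":0,"wx":0,"wy":0,"wz":0},{"grip":0,"tx":0,"ty":6,"tz":0,"wx":0,"wy":0,"wz":0}]' 20
python3 -m handwheel '[{"grip":0,"tx":0,"ty":5,"tz":0,"wx":0,"wy":0,"wz":0},{"grip":0,"tx":0,"ty":5,"tz":0,"wx":0,"wy":0,"wz":0}]' 20
 python3 -c "
from h import *
c=cap('side'); crop(c,'s39',250,110,350,210,7)
"
```

```text
time_s: 33.03
eef_pos: [544.8, 159.9, 39.8]
ee_rot: [0.504, -0.502, 0.496, -0.497]
force: [0.6, 0.4, 4.8]
grip_width: -0.002
time_s: 33.2
eef_pos: [545.0, 160.4, 28.1]
ee_rot: [0.505, -0.502, 0.496, -0.497]
force: [-0.3, 1.0, 4.0]
grip_width: 0.001
time_s: 33.37
eef_pos: [544.3, 160.6, 17.4]
ee_rot: [0.504, -0.503, 0.496, -0.497]
force: [-0.4, 0.4, 1.8]
grip_width: 0.0
```

View pics/s39.png

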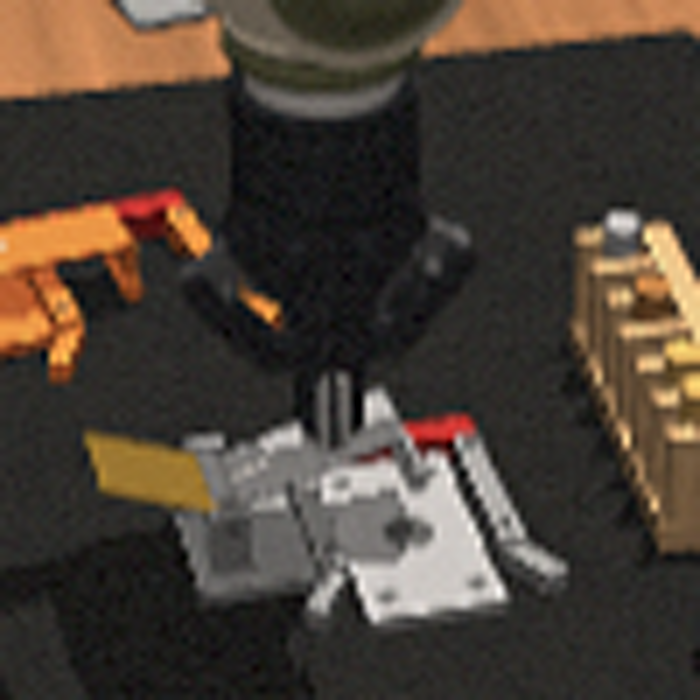

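Nearly at the centre; press a bit more, then rise.

```bash
python3 -m handwheel '[{"grip":0,"tx":0,"ty":4,"tz":0,"wx":0,"wy":0,"wz":0},{"grip":0,"tx":0,"ty":4,"tz":0,"wx":0,"wy":0,"wz":0},{"grip":0,"tx":0,"ty":0,"tz":0,"wx":0,"wy":0,"wz":0},{"grip":0,"tx":0,"ty":0,"tz":0,"wx":0,"wy":0,"wz":0}]' 20
 python3 -c "
from h import *
c=cap('side'); crop(c,'s40',250,110,350,210,7)
"
```

```text
time_s: 33.75
eef_pos: [544.0, 160.6, 9.4]
ee_rot: [0.504, -0.503, 0.496, -0.497]
force: [0.0, 0.1, -0.1]
grip_width: 0.003
```

View pics/s40.png

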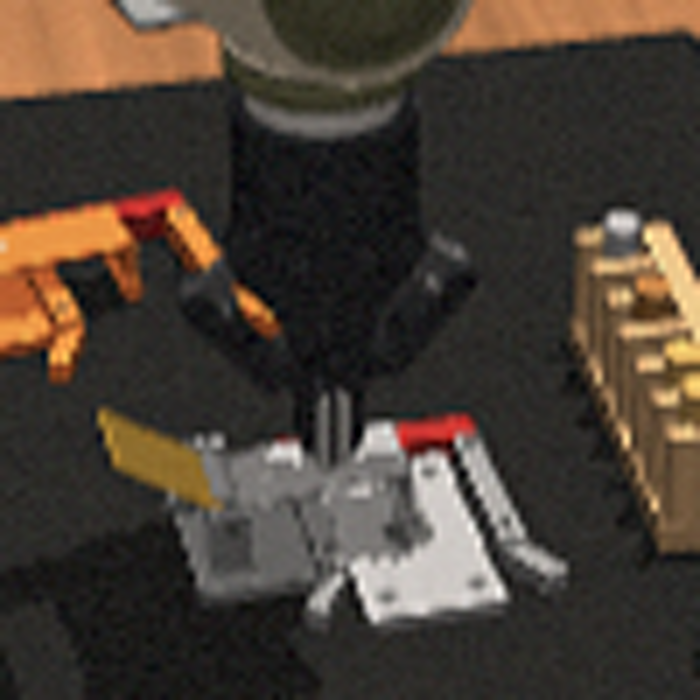

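The clip has snapped down onto the plate. Rise well clear.

```bash
python3 -m handwheel '[{"grip":0,"tx":0,"ty":-10,"tz":0,"wx":0,"wy":0,"wz":0},{"grip":0,"tx":0,"ty":-25,"tz":0,"wx":0,"wy":0,"wz":0},{"grip":0,"tx":0,"ty":-30,"tz":0,"wx":0,"wy":0,"wz":0},{"grip":0,"tx":0,"ty":-30,"tz":0,"wx":0,"wy":0,"wz":0},{"grip":0,"tx":-30,"ty":-20,"tz":-30,"wx":0,"wy":0,"wz":0},{"grip":0,"tx":-30,"ty":0,"tz":-30,"wx":0,"wy":0,"wz":0},{"grip":0,"tx":-30,"ty":0,"tz":-30,"wx":0,"wy":0,"wz":0},{"grip":0,"tx":-30,"ty":0,"tz":-30,"wx":0,"wy":0,"wz":0},{"grip":0,"tx":-20,"ty":0,"tz":-20,"wx":0,"wy":0,"wz":0},{"grip":0,"tx":0,"ty":0,"tz":0,"wx":0,"wy":0,"wz":0}]' 20
 python3 -c "
from h import *
c=cap('side','sF'); F=(574.7,139,0.012); PL=(*fx(F,(0,5,0))[:2],0.012)
segs=box(PL,-30,30,-55,55,8,(0,0,255))
overlay(c,'oF1',segs,(250,130,350,230),8)
c=cap('top','tF');overlay(c,'oF2',segs,(225,160,325,255),8)
"
```

```text
time_s: 34.63
eef_pos: [403.6, 296.5, 123.5]
ee_rot: [0.506, -0.504, 0.495, -0.495]
force: [0.7, 0.3, -0.5]
grip_width: 0.003
```

View pics/oF1.png

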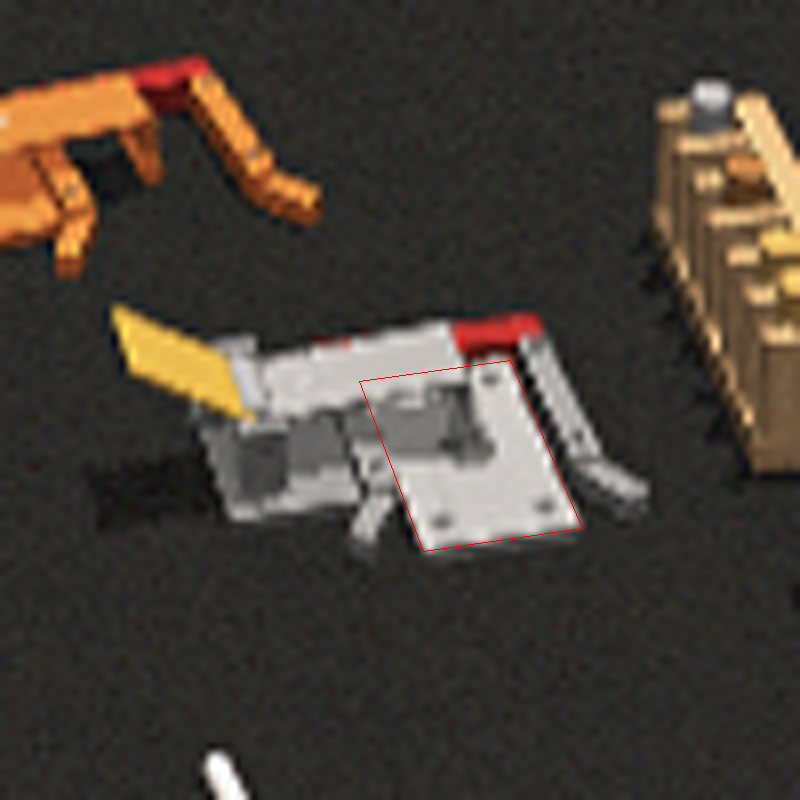

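View pics/oF2.png

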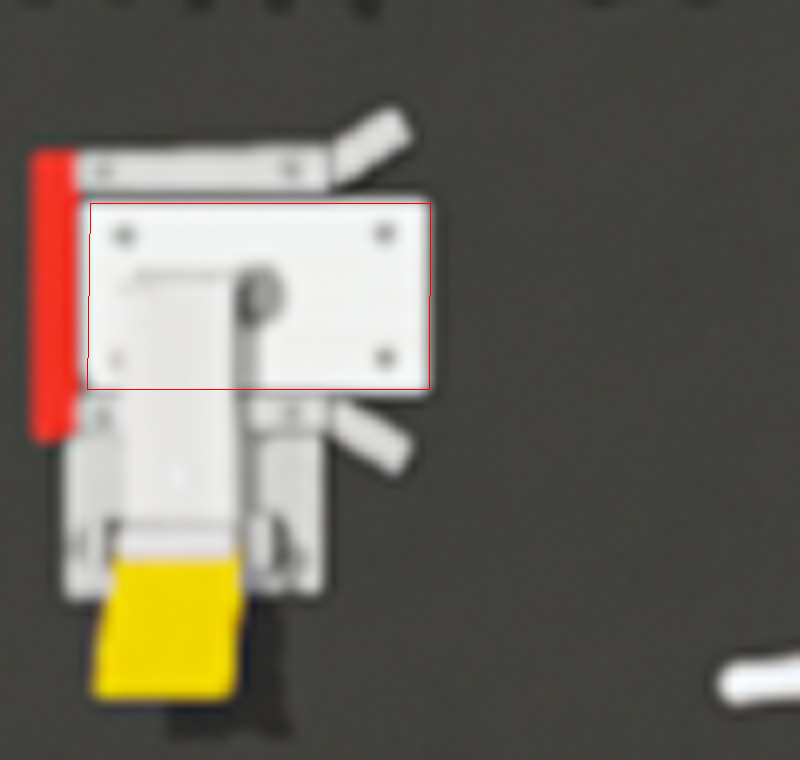

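View pics/sF.png

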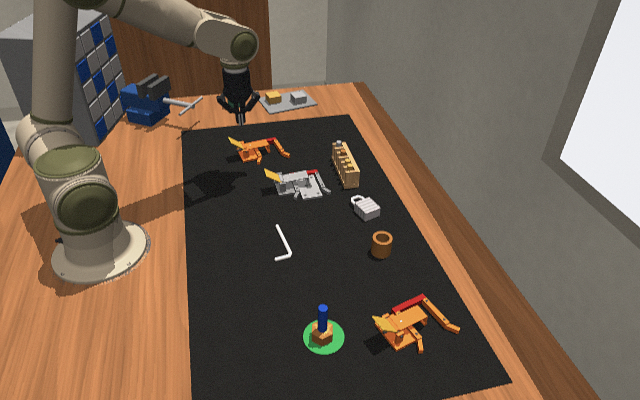

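View pics/tF.png

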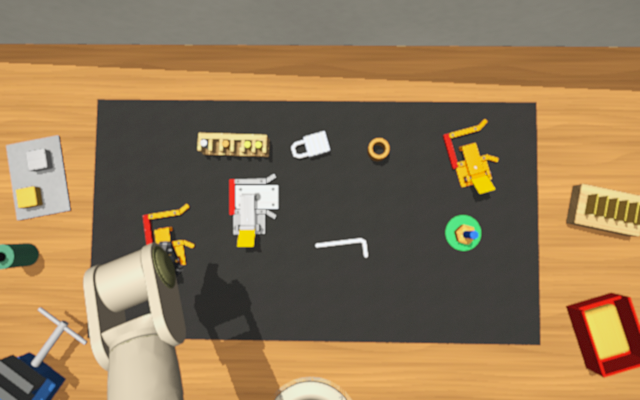

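```bash
python3 -c "
from rig import ctrl
print(ctrl.finish_job())"
```

```text
the job is handed in; nothing more can be done
None
```

The job is handed in at about 34.7 s of the 72 s allowed; the system reports no verdict.

**What I did:**
- I stood the follower on the green disc and let go of it.
- I raised the clip with its tail.
- I slid the plate along the bench and into the mouth between the fingers, then pushed it from behind until the stop resisted with about 14 N.
- I pressed the clip down onto the plate.

**Last checks:**
- **Plate:** in both cameras it matches the expected pose against the stop to about 1–2 mm, and it looks square.
- **Clip:** it lies down on the plate. Its exact angle and grip force were only seen in the pictures, not measured.
- **Follower:** it stands upright, its foot about 7 mm from the disc's centre by a rough image measurement.
- **Bystanders:** the padlock, hex key and bushing look unmoved. The gripper is clear of everything, with no real force on the wrist.

**What went wrong or disagreed on the way:**
- **Finger height:** the fingertips turned out to be about 35 mm above the reported tool point. The first grasps of the follower and the plate therefore closed on nothing, or on top of the plate with about 14 N. I corrected the height from the pictures and the forces felt.
- **Clip:** my first press on the tail only reached its centre point, and the clip fell back down. I saw this before touching the plate and pressed it again, deeper. That time it stayed up.

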